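# Close the draw latch of a repaired equipment case

### The job

The black hard case stands on its hinge edge with its lid still ajar. Close its steel draw latch: swing the wire loop over the keeper, hook its bar behind the keeper's post and under the lip, then press the lever back and down over centre until it lies fully home and the loop draws the lid in. Do not strain the lever by pushing hard, leave the shoe last, thread spool and polish can where they are, and let go of the latch at the end.

Things in the scene. Friction and masses are not known exactly. Their poses are not given: they have to be found in the camera images.
- case: Black hard case, fixed on the bench, 240 mm long (y), 180 mm deep (x), flat top 160 mm above the bench. Origin on the bench below the middle of its top. Axes: z up, +x from the lever across the seam to the keeper. Wood chocks and a carry loop at its +y end. The lever is a steel strip 24 mm wide, 3 mm thick, reaching from the pivot to 59 mm (64 with its turned-up rim).
- pivot (a point): The lever's pivot at mid width of the latch, fixed to the case, 14 mm above its top; axes as the case's. With the lever at angle q the loop's pins are at x = -14 cos(q - 0.04), z = 14 sin(q - 0.04) mm from here. Lever home: its upper face is nominally 5 mm above this point, but the strip is bent by an unknown amount: its end stands up to 6 mm above or below where the angle puts it.
- lever (a joint): Lever angle (rad). 0 = fully home, flat, pointing to -x; 1.57 = upright; 2.2 = leaning to the keeper, at its stop. Stiff pivot (0.1 N m): stays where left. With the loop hooked, pressing near its end takes up to about 9 N, rising, then fading; at about 0.08 rad it goes over centre, but it must be pressed on to its firm stop (felt as a fresh rise in force), where the loop keeps it. Over 25 N of push spoils it.
- loop (a joint): Angle of the wire loop about its pins in the lever (rad). The loop's elevation above level, pointing to +x, is this angle minus the lever's. Stiff (0.02 N m): the loop stays where left, and rises with the lever as that is pushed back unless its bar is caught under the keeper's lip. When the bar is pulled to +x the lever follows.
- loop_bar (a point): Centre of the loop's cross bar: round steel, 6 mm thick, 44 mm long along y, round ends, 60 mm from the loop's pins. The side wires, 4 mm thick, lie at y = +-16.5 mm. The bar's ends can be pinched from above, fingers closing along y. At the start the loop stands up 30 to 75 degrees on the keeper side of the lever.
- keeper (a point): Steel keeper on the lid. Origin: centre of the hooked bar; axes as the case's. Post 20 mm wide (y), face 3 mm to -x; a lip from its top ends 5 mm to +x, underside 5 mm, top 8 mm above; foot's top 3 mm below, to 20 mm in +x; lid top 12 mm below. The bar comes down over 8 mm to +x, onto the foot, then back under the lip. With the lever at 2.2 it reaches 13 mm to +x.
- lid (a joint): Opening angle of the lid half about its hinge at the bottom of the case (rad): 0.056 at the start, about 9 mm ajar at the top, pushed open by its springy seal (about 12 N per mm at the keeper, after 9 N to start); about 0.03 when the latch is home.
- last_mid (a point): Bystander: green plastic shoe last, 150 x 62 x 70 mm, lying beside the case; point 30 mm above its sole. Leave it alone.
- spool_mid (a point): Bystander: white thread spool, 52 mm across, 90 mm high, standing; point half-way up. Leave it alone.
- polish_mid (a point): Bystander: aluminium polish can, 52 mm across, 150 mm high, standing; point half-way up. Leave it alone.

How it is judged:
By the outcome, as a careful person would: the job done as asked, in the order asked, and still so for the second after the job is handed in, with the robot touching nothing.
It also fails if it takes over 54 s, if anything falls off the work surface, if the arm or the gripper's body presses on something with over 40 N, if the wrist force passes 120 N, or if a joint passes its speed limit or range.

### The arm

A 7-joint arm with a two-finger parallel gripper is mounted at the origin on the work surface. World frame = base frame: x ahead of the robot, y to its left, z up, the work surface at z = 0. Lengths are in mm, angles in rad, forces in N, time in s.
With the tool pointing down it reaches from about 400 to 925 mm from the base axis. Payload 5.6 kg.
Tool frame: the origin (TCP) lies at the very end of the fingers, on their centre line; the grasp point (between the pads) lies 19 mm behind it (bot.pinch_z is the y of the grasp point in the tool frame, in mm); y points along the fingers, x is the direction in which the jaws open and shut, and the axes are right-handed (so a half turn about y gives the same grasp; the last joint's range is limited). The gripper opens to 85 mm and grips with 20 to 120 N. Pads are 22 mm wide; open, the fingers measure 114 mm over their backs; the gripper's body (76 mm by 85 mm) begins 54 mm behind the grasp point. The pads swing forward as they close: fully open they stand 13 mm farther back than shut.
Start: joints at [-1.329, 0.468, -0.012, 1.603, 0.006, 1.071, -0.056], TCP at [182.668, 623.811, 231.29] pointing down, gripper open.
Joint ranges: [-2.53, 2.53], [-0.31, 2.02], [-1.57, 1.55], [0.28, 2.44], [-1.29, 4.43], [0.15, 1.84], [-2.92, 2.92]. Speed limits (rad/s): [2.57, 2.57, 3.14, 3.14, 3.14, 3.14, 3.14].

### API

Orientations are given as a rotation vector (axis times angle).
In Python, from bench import bot gives the robot as it stands.
- The arm moves only by the tool step_arm, never from a script. Its argument "steps" is a list of rows, each a list of 2 entries, a list of its own where there are three numbers: the shift along the tool's x, y, z in mm, then the turn, a rotation vector about the tool's x, y, z in degrees. A call has 1 to 5 rows; each row shifts and turns the commanded pose from where the row before left it, along the tool's axes as they then stand; what a row does not reach is not made up. A row lasts 1/10 s, in which the tool goes at most 50 mm and 8.59 degrees, less where a joint would pass 70% of its speed; a pose out of reach is approached as far as the arm can. A call is refused whole if a number of a shift passes 50 or a number of a turn 8.59, either way. A call with a gripper value outside its range is refused whole. "grip" is the opening, from 0 (shut) to 1 (fully open), set as the call begins (left out, the last holds). The fingers move at their own pace and stop on an object; "squeeze" is the grip in N (left out, the last holds). Time passes only in rows, so rows that do not move let the fingers close. It gives the time, the measured TCP pose, the force and the opening at its end, in the units of the state.
- bot.get_state(): the state, without advancing time (a new reading comes with each control period).
- bot.grab_frame(name): name is "side" or "top"; returns (picture, depth): 480x640x3 uint8, red, green, blue; 480x640 float32, mm along the optical axis (not along the pixel's ray), 0 where there is no reading.
- bot.camera_params(name): a dict with "fx", "fy", "cx", "cy" (pixels), "origin" and "orientation" of the camera in the world. Camera axes: x right, y up, looking along -z (the intrinsics and any distortion apply to the point x, -y, -z); pixel columns grow to the right and rows downward; lengths in mm; the calibration is good to about 2 mm. A picture is of the moment at which its call begins. camera_params takes no time and is no camera call.
- bot.sign_off(): hands the job in, once; it reports no verdict.
The state is a dict: "t": time; "qpos": joint angles; "joint_vel": joint speeds; "effort": joint torques, N m; "tcp_pos": TCP position; "tcp_rot": TCP orientation; "wrist_force": force on the tool from outside, world axes, zero at the start; "ft_torque": the same for the moment, N m; "grip_width": finger opening in mm.
Only numpy, scipy, OpenCV 4.12 (cv2) and the standard library are available. Lean on these libraries where they do the work, as an engineer would, in place of code of your own. Each camera call takes 0.05 s, during which the arm holds its last target.

## Working session

There is one attempt and no reset: what is moved stays moved. The work goes in short steps, Python scripts to look and compute and a tool call to move; the robot and the scene stay as the last step left them, time stands still between calls to the robot, and variables do not carry over. Pictures are saved under pics/ and viewed, and the job is handed in when it is done.

Besides the shell and the picture viewer there is one more tool, called after "Call:" as name([rows], argument=value, ...), one row to a line, values as JSON. step_arm: Moves the arm, as the interface text tells. Its arguments: {"type":"object","properties":{"steps":{"type":"array"},"grip":{"type":"number"},"squeeze":{"type":"number"}},"required":["steps"]}

```bash
ls; mkdir -p pics
cat > h.py <<'E'
import numpy as np,cv2
from scipy.spatial.transform import Rotation as R
from bench import bot
np.set_printoptions(precision=2,suppress=True)
E
python3 - <<'E'
from h import *
s=bot.get_state();print({k:np.round(v,3) for k,v in s.items()})
for n in("side","top"):
    p,d=bot.grab_frame(n);cv2.imwrite(f"pics/{n}0.png",p[:,:,::-1]);np.savez(f"{n}0.npz",p=p,d=d);print(n,bot.camera_params(n))
E
```

```text
pics
{'t': np.float64(0.0), 'qpos': array([-1.33,  0.47, -0.01,  1.6 ,  0.01,  1.07, -0.06]), 'joint_vel': array([-0., -0.,  0.,  0., -0.,  0., -0.]), 'effort': array([  0.  , -53.24,   0.02, -25.13,   0.01,   0.01,  -0.  ]), 'tcp_pos': array([182.51, 623.24, 230.32]), 'tcp_rot': array([-1.33, -1.  ,  1.  ]), 'wrist_force': array([-0.39, -0.05, -0.1 ]), 'ft_torque': array([-0.07,  0.04,  0.02]), 'grip_width': np.float64(85.214)}
side {'fx': 495.7015183149272, 'fy': 495.7015183149272, 'cx': 315.4459458883198, 'cy': 239.71264834790364, 'origin': array([ 491.73, -710.97,  927.82]), 'orientation': array([ 0.77, -0.03, -0.08])}
top {'fx': 561.0782253993588, 'fy': 561.0782253993588, 'cx': 316.64665844370506, 'cy': 235.02990086858324, 'origin': array([ 303.15,   58.14, 1291.97]), 'orientation': array([ 0.14, -0.17, -1.57])}
```

View pics/side0.png

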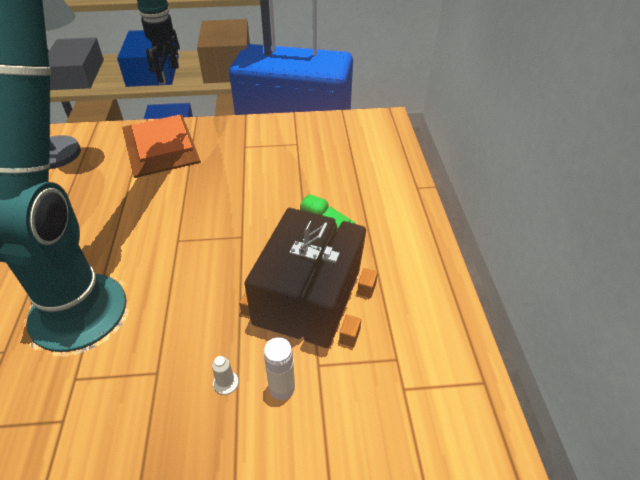

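View pics/top0.png

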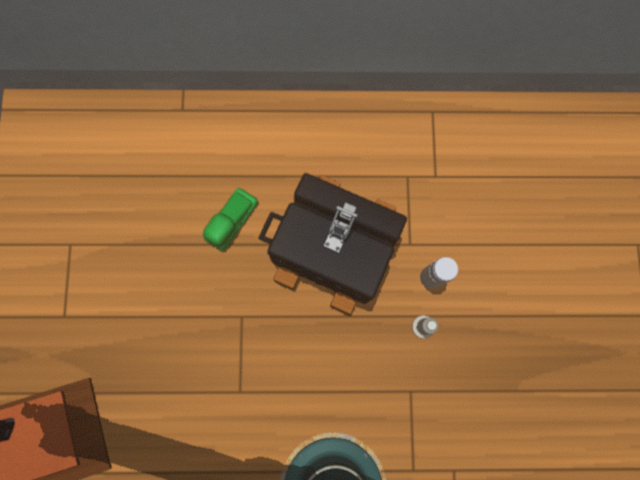

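```bash
cat >> h.py <<'E'
def cam(n):
    c=bot.camera_params(n);return c,R.from_rotvec(c['orientation']).as_matrix()
def unproj(n,u,v,d):
    c,M=cam(n);u=np.asarray(u,float);v=np.asarray(v,float)
    p=np.stack([(u-c['cx'])/c['fx']*d,-(v-c['cy'])/c['fy']*d,-d*np.ones_like(u)],-1)
    return p@M.T+c['origin']
def ray(n,u,v,z):
    c,M=cam(n);r=M@np.array([(u-c['cx'])/c['fx'],-(v-c['cy'])/c['fy'],-1]);o=c['origin'];return o+r*(z-o[2])/r[2]
def proj(n,P):
    c,M=cam(n);q=(np.asarray(P)-c['origin'])@M;return np.stack([c['cx']+c['fx']*q[...,0]/-q[...,2],c['cy']-c['fy']*q[...,1]/-q[...,2]],-1)
def zoom(src,x0,y0,x1,y1,k,out):
    p=np.load(src)['p'][y0:y1,x0:x1,::-1];cv2.imwrite(out,cv2.resize(p,None,fx=k,fy=k,interpolation=cv2.INTER_CUBIC))
E
python3 - <<'E'
from h import *
print(bot.camera_params('top'))
zoom('top0.npz',260,165,420,285,5,'pics/t0z.png')
zoom('side0.npz',240,190,400,310,5,'pics/s0z.png')
for n,pts in(('top',[(300,232),(350,262),(340,275),(310,195),(375,210),(332,247),(348,208),(340,225),(443,265),(430,327)]),('side',[(285,300),(275,270),(310,240)])):
    d=np.load(n+'0.npz')['d']
    for u,v in pts: print(n,u,v,d[v,u],unproj(n,u,v,d[v,u]))
E
```

```text
{'fx': 561.0782253993588, 'fy': 561.0782253993588, 'cx': 316.64665844370506, 'cy': 235.02990086858324, 'origin': array([ 303.15,   58.14, 1291.97]), 'orientation': array([ 0.14, -0.17, -1.57])}
top 300 232 1157.5804 [532.48  69.66 156.86]
top 350 262 1142.4305 [469.32 -32.38 161.94]
top 340 275 1142.0537 [443.34 -12.05 156.81]
top 310 195 1173.6085 [611.55  49.03 156.47]
top 375 210 1170.3041 [579.69 -86.54 156.3 ]
top 332 247 1144.599 [499.74   4.21 164.97]
top 348 208 1157.9341 [580.93 -29.3  168.01]
top 340 225 1079.2555 [530.    -8.03 237.77]
top 443 265 1157.3445 [ 465.   -225.37  149.77]
top 430 327 1190.35 [ 340.61 -206.1    91.3 ]
side 285 300 980.71545 [ 477.56 -112.96  139.25]
side 275 270 1003.55615 [460.8  -53.8  163.12]
side 310 240 1064.5117 [537.81  26.15 161.1 ]
```

View pics/t0z.png

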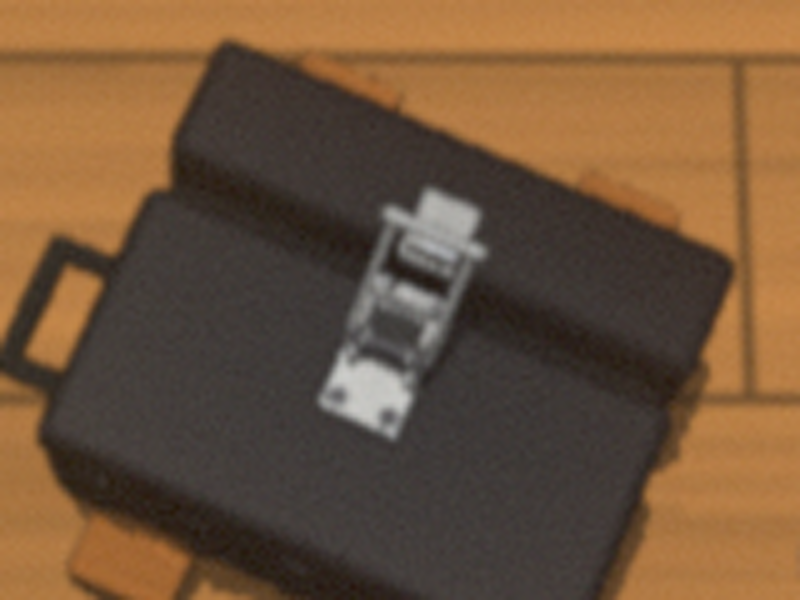

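View pics/s0z.png

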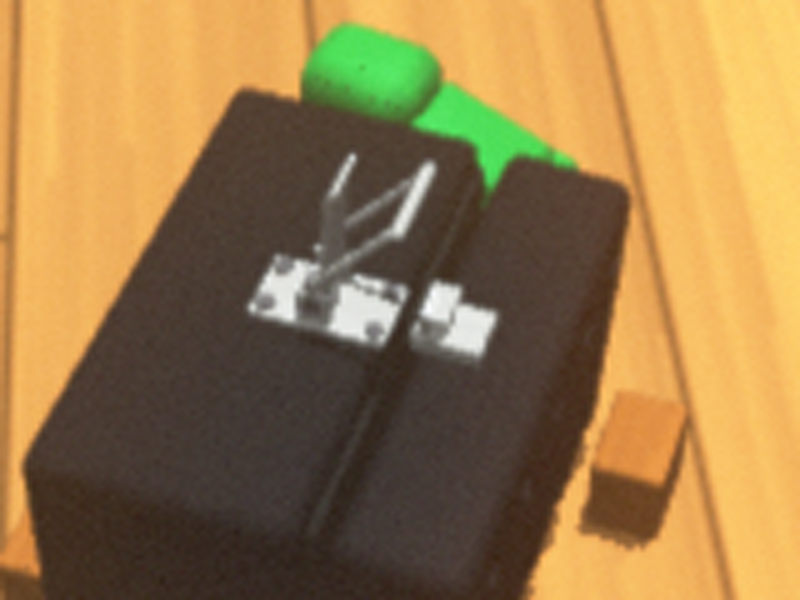

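```bash
cat >> h.py <<'E'
def tri(a,b):
    (ca,Ma),(cb,Mb)=cam('top'),cam('side')
    def r(c,M,p):
        v=M@np.array([(p[0]-c['cx'])/c['fx'],-(p[1]-c['cy'])/c['fy'],-1]);return v/np.linalg.norm(v)
    ra,rb=r(ca,Ma,a),r(cb,Mb,b)
    A=np.stack([ra,-rb],1);t,_,_,_=np.linalg.lstsq(A,cb['origin']-ca['origin'],rcond=None)
    p=ca['origin']+ra*t[0];q=cb['origin']+rb*t[1];return (p+q)/2,np.linalg.norm(p-q)
E
python3 - <<'E'
from h import *
T=lambda x,y:(260+x/5-.4,165+y/5-.4); S=lambda x,y:(240+x/5-.4,190+y/5-.4)
def show(n,a,b):
    p,g=tri(T(*a),S(*b));print(n,p,'gap',g);return p
b1=show('bar+y',(386,213),(430,168)); b2=show('bar-y',(487,250),(400,232))
print('len',np.linalg.norm(b1-b2),'yaw of -y dir->x axis',np.degrees(np.arctan2(*( (b2-b1)[[0,1]]))) )
# case seam edge & corners top z=160
e=[ray('top',*T(160,195),160),ray('top',*T(665,420),160)]
print('seam edge',e, np.linalg.norm(e[0]-e[1]))
f=[ray('top',*T(225,45),160),ray('top',*T(733,265),160)];print('lid far edge',f)
g=ray('top',*T(45,435),160);print('corner -x+y',g)
# plates
for n,p in [('base c1',(318,403)),('base c2',(397,438))]: print(n,ray('top',*T(*p),162))
for n,p in [('foot far +y',(428,188)),('foot far -y',(482,207))]: print(n,ray('top',*T(*p),165))
for n,p in [('foot far -y',(495,308)),('foot -y near far',(485,358)),]: print('side',n,ray('side',*S(*p),165))
for n,p in [('lip +y+x?',(460,292)),('lip -y',(452,318)),('lip',(430,282)),('lip',(422,310))]: print('side lip',n,ray('side',*S(*p),178))
for n,p in [('lip',(403,243)),('lip',(452,262)),('lip',(458,253)),('lip',(410,233))]: print('top lip',n,ray('top',*T(*p),178))
show('lever tip',(400,285),(352,155))
E
```

```text
bar+y [566.84  -2.17 235.82] gap 2.216545282766651
bar-y [551.32 -40.79 239.83] gap 2.314946840280723
len 41.809820568791345 yaw of -y dir->x axis -158.09058651153697
seam edge [array([592.  ,  87.28, 160.  ]), array([ 497.43, -120.47,  160.  ])] 228.2603695822472
lid far edge [array([657.02,  60.41, 160.  ]), array([ 562.74, -150.63,  160.  ])]
corner -x+y [490.91 133.55 160.  ]
base c1 [503.97  22.06 162.  ]
base c2 [489.5  -10.16 162.  ]
foot far +y [594.03 -23.88 165.  ]
foot far -y [585.98 -46.18 165.  ]
side foot far -y [594.72 -15.15 165.  ]
side foot -y near far [587.45 -42.5  165.  ]
side lip lip +y+x? [579.58 -16.84 178.  ]
side lip lip -y [574.79 -31.03 178.  ]
side lip lip [567.77 -10.13 178.  ]
side lip lip [562.98 -25.55 178.  ]
top lip lip [567.5  -12.44 178.  ]
top lip lip [559.59 -32.36 178.  ]
top lip lip [563.37 -34.86 178.  ]
top lip lip [571.7  -15.34 178.  ]
lever tip [535.27  -6.43 249.69] gap 2.3947243430054357
```

```bash
cat >> h.py <<'E'
YAW=np.radians(-24.2);EX=np.array([np.cos(YAW),np.sin(YAW),0]);EY=np.array([-np.sin(YAW),np.cos(YAW),0]);O=np.array([540.,-10,0])
C=np.stack([EX,EY,[0,0,1]])
def toC(p): return (np.asarray(p)-O)@C.T
def toW(p): return np.asarray(p)@C+O
E
python3 - <<'E'
from h import *
for n in('top','side'):
    z=np.load(n+'0.npz');d=z['d'];p=z['p'].astype(int)
    v,u=np.mgrid[0:480,0:640];P=toC(unproj(n,u,v,d))
    sel=(abs(P[...,0])<90)&(abs(P[...,1])<45)&(P[...,2]>150)&(p.max(2)>95)
    img=np.zeros((480,720,3),np.uint8)+40; 
    Q=P[sel];col=p[sel]
    # left: xy plot ; right: xz plot  (4px/mm)
    for q,c in zip(Q,col):
        cc=tuple(int(x) for x in c[::-1])
        cv2.circle(img,(int(360+q[0]*4),int(120-q[1]*2.6)),2,cc,-1)
        cv2.circle(img,(int(360+q[0]*4),int(460-(q[2]-155)*2.2)),2,cc,-1)
    cv2.imwrite(f'pics/pc_{n}.png',img)
    if n=='top':
        for a,b in [((-60,-20),'baseplate'),((25,80),'keeper')]:
            q=Q[(Q[:,0]>a[0])&(Q[:,0]<a[1])];print(b,q.min(0),q.max(0),np.median(q,0))
    hi=Q[Q[:,2]>185]; print(n,len(hi));
    print(hi[np.argsort(hi[:,0])][::max(1,len(hi)//45)])
for w in [(566.84,-2.17,235.82),(551.32,-40.79,239.83),(503.97,22.06,162),(489.5,-10.16,162),(594,-23.9,165),(586,-46.2,165),(592,87.28,160),(497.4,-120.5,160),(567.5,-12.44,178),(559.6,-32.36,178),(563.4,-34.9,178),(571.7,-15.3,178),(579.6,-16.8,178),(574.8,-31,178),(567.8,-10.1,178),(563,-25.5,178),(587.5,-42.5,165),(594.7,-15.2,165)]: print(w,toC(w))
E
```

```text
baseplate [-47.65 -20.46 156.71] [-20.2   15.37 195.44] [-33.37  -2.7  163.84]
keeper [ 25.31 -20.76 154.4 ] [ 58.99  21.98 183.06] [ 43.63  -2.21 167.18]
top 199
[[-21.69 -12.56 193.37]
 [-18.72   6.15 192.25]
 [-16.97   8.94 188.79]
 [-16.14  13.98 194.94]
 [-15.25  12.18 194.59]
 [-13.98 -13.69 221.15]
 [-13.67   8.42 233.1 ]
 [-12.92  -1.92 231.35]
 [-12.63  -9.88 236.29]
 [-12.34  -3.71 232.34]
 [-11.98   0.63 231.68]
 [-11.55  11.83 198.65]
 [-11.43  -9.16 239.02]
 [-11.16  -7.29 234.22]
 [-10.45  14.48 198.41]
 [ -9.96   8.12 236.3 ]
 [ -9.58 -12.64 237.83]
 [ -9.01 -19.53 200.75]
 [ -8.72 -14.39 237.52]
 [ -8.16  -1.51 237.94]
 [ -6.72 -20.56 202.56]
 [ -5.28 -19.78 204.48]
 [ -3.06  11.81 209.86]
 [ -1.35 -17.48 211.79]
 [  0.26  13.37 211.56]
 [  2.03 -20.28 212.17]
 [  4.39  15.52 217.75]
 [  5.82  14.3  223.  ]
 [  7.33  15.04 224.41]
 [  9.52  13.98 226.29]
 [ 11.25 -19.29 226.91]
 [ 13.24  15.6  226.11]
 [ 14.65 -19.55 231.29]
 [ 16.05 -18.78 233.01]
 [ 17.15  13.39 231.74]
 [ 17.41 -11.89 232.6 ]
 [ 17.64 -18.01 233.98]
 [ 18.17   3.02 229.  ]
 [ 18.27  -6.89 237.38]
 
[... 1767 characters left out ...]
95 -23.44 239.83]
(503.97, 22.06, 162) [-46.01  14.47 162.  ]
(489.5, -10.16, 162) [-46.   -20.85 162.  ]
(594, -23.9, 165) [ 54.95   9.46 165.  ]
(586, -46.2, 165) [ 56.8  -14.16 165.  ]
(592, 87.28, 160) [  7.55 110.05 160.  ]
(497.4, -120.5, 160) [   6.44 -118.25  160.  ]
(567.5, -12.44, 178) [ 26.08   9.05 178.  ]
(559.6, -32.36, 178) [ 27.04 -12.36 178.  ]
(563.4, -34.9, 178) [ 31.55 -13.12 178.  ]
(571.7, -15.3, 178) [ 31.09   8.16 178.  ]
(579.6, -16.8, 178) [ 38.91  10.03 178.  ]
(574.8, -31, 178) [ 40.35  -4.89 178.  ]
(567.8, -10.1, 178) [ 25.4  11.3 178. ]
(563, -25.5, 178) [ 27.33  -4.71 178.  ]
(587.5, -42.5, 165) [ 56.65 -10.17 165.  ]
(594.7, -15.2, 165) [ 52.02  17.68 165.  ]
```

Run:
```python
import cv2,numpy as np
a=cv2.imread('pics/pc_top.png');cv2.imwrite('pics/pc_top.png',a)
```

```text
(no output)
```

View pics/pc_top.png

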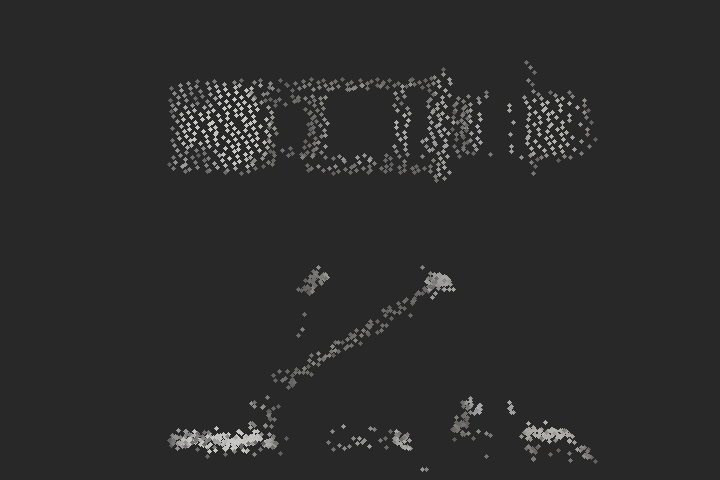

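View pics/pc_side.png

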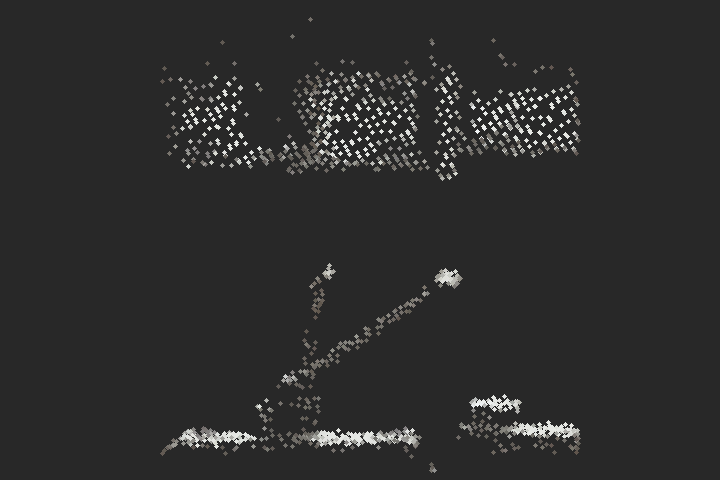

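```bash
cat >> h.py <<'E'
def tool(theta,sgn=1):
    "tool leaning body to case +x by theta deg; tool x along sgn*EY"
    t=np.radians(theta);y=-np.sin(t)*EX-np.cos(t)*np.array([0,0,1]);x=sgn*EY;return np.stack([x,y,np.cross(x,y)],1)
def steps(p0,R0,p1,R1,n=1,dp=1):
    "n equal rows from pose0 to pose1, shift in axes standing at row start"
    rv=R.from_matrix(R0.T@R1).as_rotvec();Rc=R0.copy();p=np.array(p0,float);out=[]
    for i in range(n):
        tgt=np.array(p0)+(np.array(p1)-p0)*(i+1)/n
        sh=np.round(Rc.T@(tgt-p),dp);tu=np.round(np.degrees(rv/n),2)
        p=p+Rc@sh;Rc=Rc@R.from_rotvec(np.radians(tu)).as_matrix();out.append([sh.tolist(),tu.tolist()])
    return out
def here():
    s=bot.get_state();return np.array(s['tcp_pos']),R.from_rotvec(s['tcp_rot']).as_matrix(),s
E
python3 - <<'E'
from h import *
p,M,s=here();print(M)
for sg in(1,-1):
    print(sg,np.degrees(R.from_matrix(M.T@tool(20,sg)).as_rotvec()),np.degrees(R.from_matrix(M.T@tool(20,sg)).magnitude()))
E
```

```text
[[ 0.28 -0.   -0.96]
 [ 0.96 -0.    0.28]
 [-0.   -1.   -0.  ]]
1 [19.98  7.78 -1.46] 21.49020033269163
-1 [  -2.19 -169.63  -29.93] 172.26229619413166
```

Run:
```python
from h import *
p,M,s=here();T=tool(20);bar=toW([21.5,-2.5,235]);tgt=bar-50*T[:,1];print(tgt,T)
cmd=np.array([182.668,623.811,231.29])
for r in steps(cmd,M,tgt,T,20,0):print(r)
```

```text
[574.18 -28.1  281.98] [[ 0.41 -0.31 -0.86]
 [ 0.91  0.14  0.39]
 [ 0.   -0.94  0.34]]
[[-26.0, -2.0, -28.0], [1.0, 0.39, -0.07]]
[[-25.0, -4.0, -28.0], [1.0, 0.39, -0.07]]
[[-26.0, -3.0, -28.0], [1.0, 0.39, -0.07]]
[[-25.0, -4.0, -29.0], [1.0, 0.39, -0.07]]
[[-25.0, -5.0, -28.0], [1.0, 0.39, -0.07]]
[[-25.0, -5.0, -28.0], [1.0, 0.39, -0.07]]
[[-24.0, -5.0, -29.0], [1.0, 0.39, -0.07]]
[[-25.0, -7.0, -29.0], [1.0, 0.39, -0.07]]
[[-24.0, -6.0, -28.0], [1.0, 0.39, -0.07]]
[[-24.0, -8.0, -29.0], [1.0, 0.39, -0.07]]
[[-24.0, -7.0, -29.0], [1.0, 0.39, -0.07]]
[[-23.0, -9.0, -28.0], [1.0, 0.39, -0.07]]
[[-24.0, -8.0, -29.0], [1.0, 0.39, -0.07]]
[[-23.0, -10.0, -29.0], [1.0, 0.39, -0.07]]
[[-23.0, -10.0, -29.0], [1.0, 0.39, -0.07]]
[[-23.0, -10.0, -29.0], [1.0, 0.39, -0.07]]
[[-22.0, -11.0, -28.0], [1.0, 0.39, -0.07]]
[[-22.0, -11.0, -29.0], [1.0, 0.39, -0.07]]
[[-23.0, -12.0, -29.0], [1.0, 0.39, -0.07]]
[[-21.0, -13.0, -28.0], [1.0, 0.39, -0.07]]
```

Call:
step_arm([
  [[-26, -2, -28], [1, 0.39, -0.07]],
  [[-25, -4, -28], [1, 0.39, -0.07]],
  [[-26, -3, -28], [1, 0.39, -0.07]],
  [[-25, -4, -29], [1, 0.39, -0.07]],
  [[-25, -5, -28], [1, 0.39, -0.07]],
], grip=1)

```text
t: 0.6
tcp_pos: [281.2, 459.0, 243.8]
tcp_rot: [-1.268, -0.92, 0.999]
wrist_force: [1.1, 1.0, 0.3]
grip_width: 85.4
```

Call:
step_arm([
  [[-25, -5, -28], [1, 0.39, -0.07]],
  [[-24, -5, -29], [1, 0.39, -0.07]],
  [[-25, -7, -29], [1, 0.39, -0.07]],
  [[-24, -6, -28], [1, 0.39, -0.07]],
  [[-24, -8, -29], [1, 0.39, -0.07]],
])

```text
t: 1.1
tcp_pos: [378.8, 296.2, 256.6]
tcp_rot: [-1.204, -0.845, 1.0]
wrist_force: [-0.3, 1.1, -0.2]
grip_width: 85.2
```

Call:
step_arm([
  [[-24, -7, -29], [1, 0.39, -0.07]],
  [[-23, -9, -28], [1, 0.39, -0.07]],
  [[-24, -8, -29], [1, 0.39, -0.07]],
  [[-23, -10, -29], [1, 0.39, -0.07]],
  [[-23, -10, -29], [1, 0.39, -0.07]],
])

```text
t: 1.6
tcp_pos: [476.9, 133.1, 269.0]
tcp_rot: [-1.14, -0.771, 0.998]
wrist_force: [0.8, 0.2, -0.3]
grip_width: 85.6
```

Call:
step_arm([
  [[-23, -10, -29], [1, 0.39, -0.07]],
  [[-22, -11, -28], [1, 0.39, -0.07]],
  [[-22, -11, -29], [1, 0.39, -0.07]],
  [[-23, -12, -29], [1, 0.39, -0.07]],
  [[-21, -13, -28], [1, 0.39, -0.07]],
])

```text
t: 2.1
tcp_pos: [574.7, -29.2, 280.8]
tcp_rot: [-1.076, -0.696, 0.996]
wrist_force: [0.1, 0.5, -0.7]
grip_width: 85.5
```

Run:
```python
from h import *
for n in("side","top"):
    p,d=bot.grab_frame(n);np.savez(f"{n}1.npz",p=p,d=d)
zoom('top1.npz',260,145,420,265,5,'pics/t1z.png')
zoom('side1.npz',240,170,400,290,5,'pics/s1z.png')
p,M,s=here();T=tool(20);bar=toW([21.5,-2.5,235]);print(toC(p),M-T,s['qpos'],s['wrist_force'])
print(steps(p,M,bar+10*T[:,1],T,2))
```

```text
[ 42.48  -7.21 280.21] [[ 0.01  0.    0.  ]
 [-0.   -0.    0.01]
 [-0.   -0.   -0.  ]] [-0.19  0.5   0.38  1.52 -0.26  1.5   1.37] [ 1.   -0.71 -0.03]
[[[2.4, 29.8, 2.2], [0.03, -0.26, -0.03]], [[2.3, 29.9, 2.1], [0.03, -0.26, -0.03]]]
```

View pics/s1z.png

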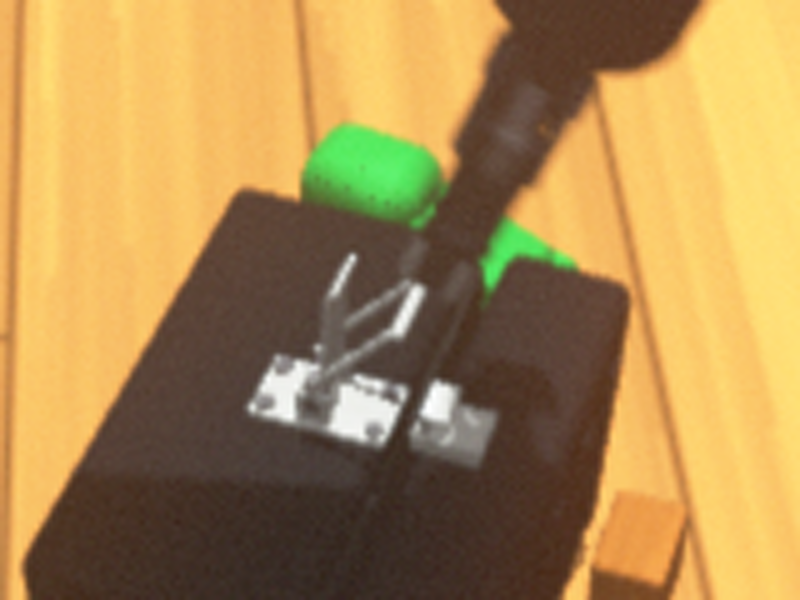

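View pics/t1z.png

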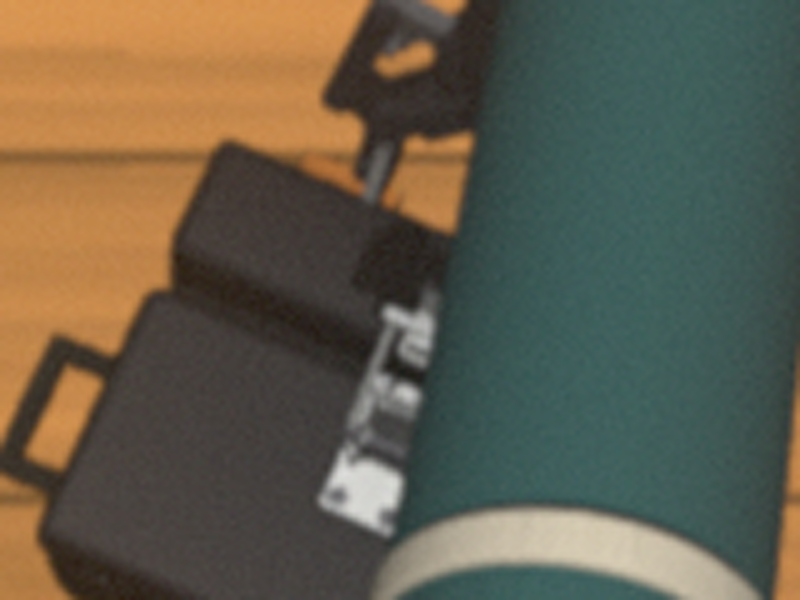

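Run:
```python
from h import *
p,M,s=here()
for n,o in(('top',(260,145)),('side',(240,170))):
    for k in(-42.5,0,42.5):
        for b in (0,13,35):
            print(n,k,b,(proj(n,p+k*M[:,0]-b*M[:,1])-o+.4)*5)
    print('bar',(proj(n,toW(np.array([[21.5,-24.5,235],[21.5,19.5,235]])))-o+.4)*5)
```

```text
top -42.5 0 [581.52 304.59]
top -42.5 13 [590.26 285.82]
top -42.5 35 [605.49 253.1 ]
top 0 0 [477.15 258.26]
top 0 13 [484.74 239.04]
top 0 35 [497.96 205.55]
top 42.5 0 [373.33 212.19]
top 42.5 13 [379.78 192.52]
top 42.5 35 [391.02 158.26]
bar [[486.53 354.28]
 [382.57 308.76]]
side -42.5 0 [423.11 316.33]
side -42.5 13 [434.96 295.51]
side -42.5 35 [455.61 259.23]
side 0 0 [460.09 241.65]
side 0 13 [471.97 220.67]
side 0 35 [492.67 184.13]
side 42.5 0 [494.94 171.27]
side 42.5 13 [506.83 150.18]
side 42.5 35 [527.54 113.47]
bar [[392.75 342.53]
 [428.96 268.22]]
```

Call:
step_arm([
  [[2.4, 20, 2.2], [0, -0.26, 0]],
  [[2.4, 20, 2], [0, -0.26, 0]],
  [[0, 19.5, 0], [0, 0, 0]],
  [[0, 0, 0], [0, 0, 0]],
])

```text
t: 2.6
tcp_pos: [551.8, -12.0, 224.4]
tcp_rot: [-1.069, -0.701, 1.005]
wrist_force: [0.0, -0.0, -0.3]
grip_width: 85.4
```

```bash
cat >> h.py <<'E'
def look(tag,which=("side",),sb=(270,190,350,250),tb=(300,180,380,240),k=10):
    for n in which:
        p,d=bot.grab_frame(n);np.savez(f"{n}{tag}.npz",p=p,d=d)
        b=sb if n=='side' else tb
        zoom(f'{n}{tag}.npz',*b,k,f'pics/{n}{tag}.png')
def st():
    p,M,s=here();print('t',s['t'],'C',toC(p),'tilt',np.degrees(np.arcsin(-M[:,1]@EX)),'F_C',C@s['wrist_force'],'w',s['grip_width'])
E
python3 -c "
from h import *
look('2');st()"
```

```text
t 2.65 C [ 13.06   3.04 225.96] tilt 20.182066696563197 F_C [0.12 0.52 0.23] w 85.17478593591828
```

View pics/side2.png

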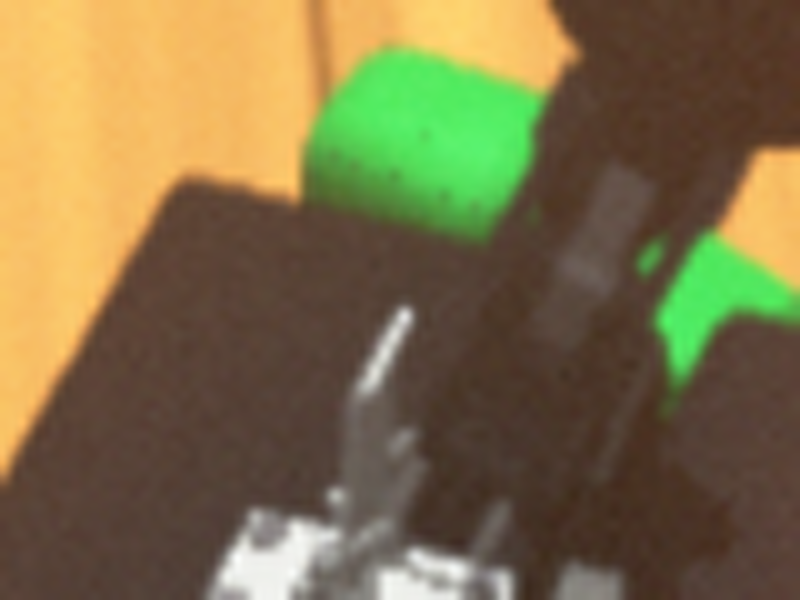

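Call:
step_arm([
  [[-5.5, -1.7, -4.7], [0, 0, 0]],
  [[0, 0, 0], [0, 0, 0]],
  [[0, 0, 0], [0, 0, 0]],
])

```text
t: 2.95
tcp_pos: [557.2, -21.1, 227.5]
tcp_rot: [-1.075, -0.705, 1.0]
wrist_force: [-0.8, 0.2, -0.7]
grip_width: 85.2
```

```bash
python3 -c "
from h import *
st()"
```

```text
t 2.95 C [ 20.22  -3.09 227.49] tilt 19.941993970361093 F_C [-0.81 -0.14 -0.73] w 85.23337774807898
```

Call:
step_arm([
  [[0, 2, 1], [0, 0, 0]],
  [[0, 0, 0], [0, 0, 0]],
  [[0, 0, 0], [0, 0, 0]],
  [[0, 0, 0], [0, 0, 0]],
  [[0, 0, 0], [0, 0, 0]],
], grip=0, squeeze=30)

```text
t: 3.45
tcp_pos: [555.6, -19.4, 225.5]
tcp_rot: [-1.074, -0.706, 1.0]
wrist_force: [2.7, 1.5, 2.5]
grip_width: 40.1
```

```bash
python3 -c "
from h import *
look('3',('side','top'));st()"
```

```text
t 3.55 C [ 18.08  -2.22 225.55] tilt 19.96823533730445 F_C [1.72 1.67 2.34] w 40.17766144907518
```

View pics/side3.png

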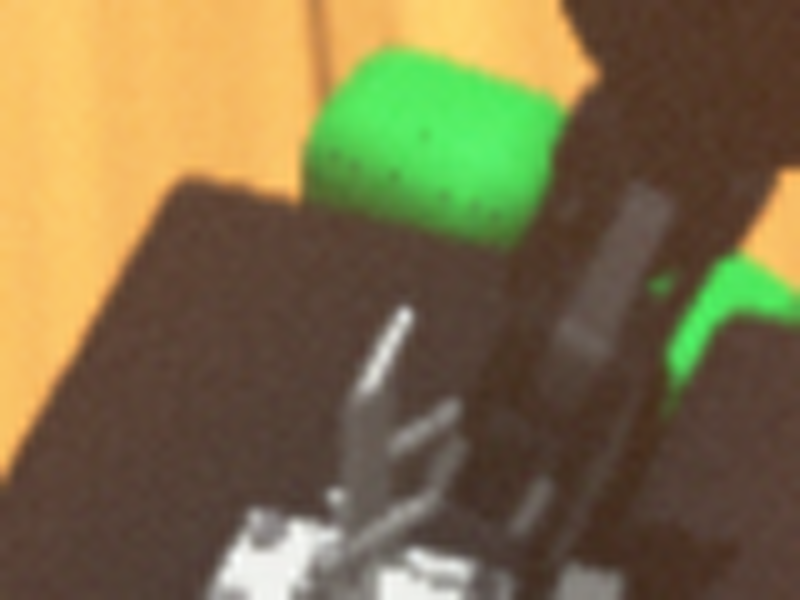

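View pics/top3.png

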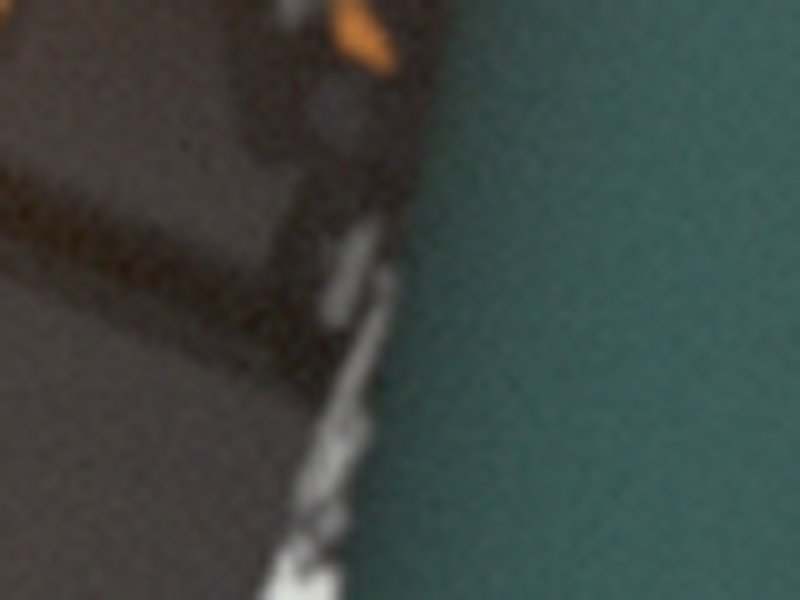

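Run:
```python
from h import *
p,M,s=here()
o=(270,190)
f=lambda P:(proj('side',P)-o+.5)*10-5
for y in(-24.5,-19,14,19.5):print('bar',y,f(toW([21.5,y,235])), 'pin',f(toW([-17.5,y,188])))
for k in(-20,-34):
  for b in (0,4,35):
    for w in(-11,11): print('finger',k,b,w,f(p+k*M[:,0]-b*M[:,1]+w*M[:,2]))
d=np.load('side3.npz')['d']
for u,v in [(455,450),(450,405),(400,520),(420,440),(500,450),(530,500),(520,400)]:
    U,V=o[0]+u//10,o[1]+v//10; print(u,v,toC(unproj('side',U,V,d[V,U])))
```

```text
bar -24.5 [481.51 481.07] pin [300.5  596.55]
bar -19 [490.79 462.01] pin [310.03 577.89]
bar 14 [545.1  350.55] pin [365.85 468.65]
bar 19.5 [553.92 332.44] pin [374.93 450.88]
finger -20 0 -11 [519.52 528.46]
finger -20 0 11 [419.88 477.68]
finger -20 4 -11 [526.21 516.92]
finger -20 4 11 [426.26 465.97]
finger -20 35 -11 [579.5 425. ]
finger -20 35 11 [477.12 372.71]
finger -34 0 -11 [496.75 577.96]
finger -34 0 11 [396.14 526.73]
finger -34 4 -11 [503.43 566.47]
finger -34 4 11 [402.51 515.07]
finger -34 35 -11 [556.67 474.88]
finger -34 35 11 [453.27 422.13]
455 450 [ 15.28 -25.21 242.22]
450 405 [  0.09  17.2  210.98]
400 520 [  2.04 -18.23 211.1 ]
420 440 [-18.54  49.62 162.08]
500 450 [ 28.09 -32.68 253.71]
530 500 [ 31.36 -24.1  232.67]
520 400 [ 40.75 -58.51 295.65]
```

Call:
step_arm([
  [[0, 5.5, -9.5], [0, 0, 0]],
  [[0, 4.7, -6.9], [0, 0, 0]],
  [[0, 4.8, -5.5], [0, 0, 0]],
  [[0, 0, 0], [0, 0, 0]],
])

```text
t: 3.95
tcp_pos: [570.2, -26.2, 202.2]
tcp_rot: [-1.074, -0.705, 1.001]
wrist_force: [5.8, -0.2, 2.8]
grip_width: 39.9
```

```bash
python3 -c "
from h import *
look('4');st()"
```

```text
t 4.0 C [ 34.06  -2.36 202.55] tilt 19.98126810229576 F_C [4.14 1.96 2.3 ] w 40.17487195217078
```

View pics/side4.png

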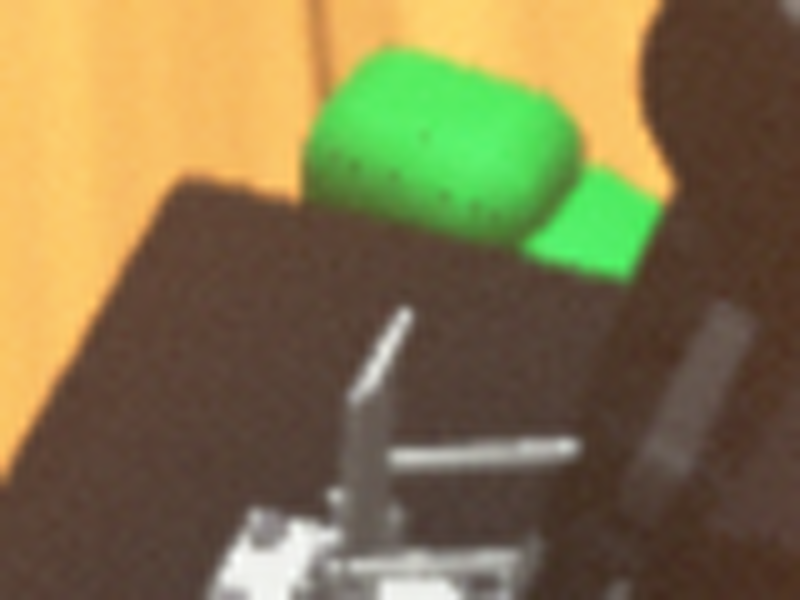

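Call:
step_arm([
  [[0, 4, -3.4], [0, 0, 0]],
  [[0, 4, -3.4], [0, 0, 0]],
  [[0, 5.8, -5.9], [0, 0, 0]],
  [[0, 6.7, -5.1], [0, 0, 0]],
  [[0, 0, 0], [0, 0, 0]],
])

```text
t: 4.5
tcp_pos: [576.3, -29.0, 175.9]
tcp_rot: [-1.069, -0.701, 1.004]
wrist_force: [-2.8, 3.7, 0.3]
grip_width: 40.2
```

```bash
python3 -c "
from h import *
look('5',sb=(280,200,360,260));st()"
```

```text
t 4.55 C [ 41.09  -2.45 176.7 ] tilt 20.31489376912285 F_C [-4.69  1.97  0.23] w 40.09577721490794
```

View pics/side5.png

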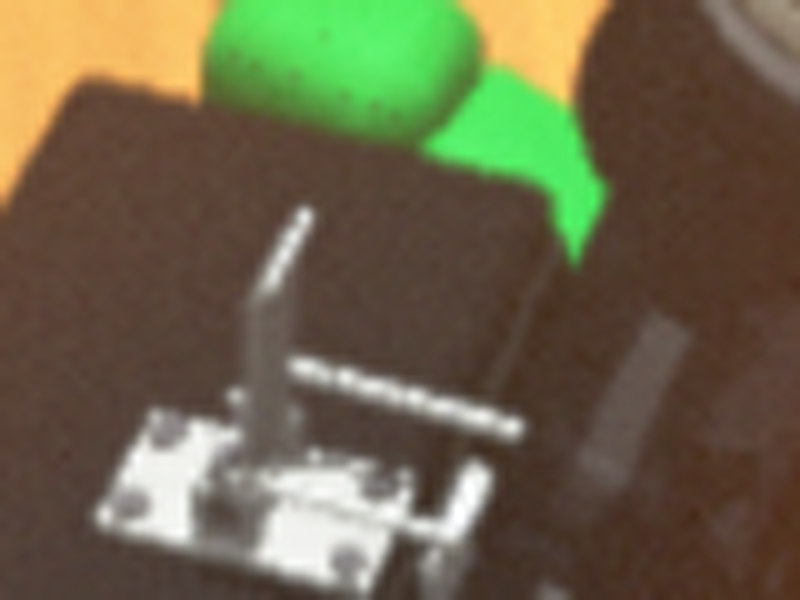

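Call:
step_arm([
  [[0, -0.7, -1.9], [0, 0, 0]],
  [[0, -0.7, -1.9], [0, 0, 0]],
  [[0, -0.7, -1.9], [0, 0, 0]],
  [[0, 0, 0], [0, 0, 0]],
])

```text
t: 4.95
tcp_pos: [580.7, -30.9, 177.6]
tcp_rot: [-1.067, -0.7, 1.005]
wrist_force: [-7.8, 4.9, 0.8]
grip_width: 39.9
```

```bash
python3 -c "
from h import *
look('6',sb=(280,200,360,260));st()"
```

```text
t 5.0 C [ 45.68  -2.38 177.62] tilt 20.482130495473815 F_C [-8.89  1.57 -0.01] w 40.20047342554585
```

View pics/side6.png

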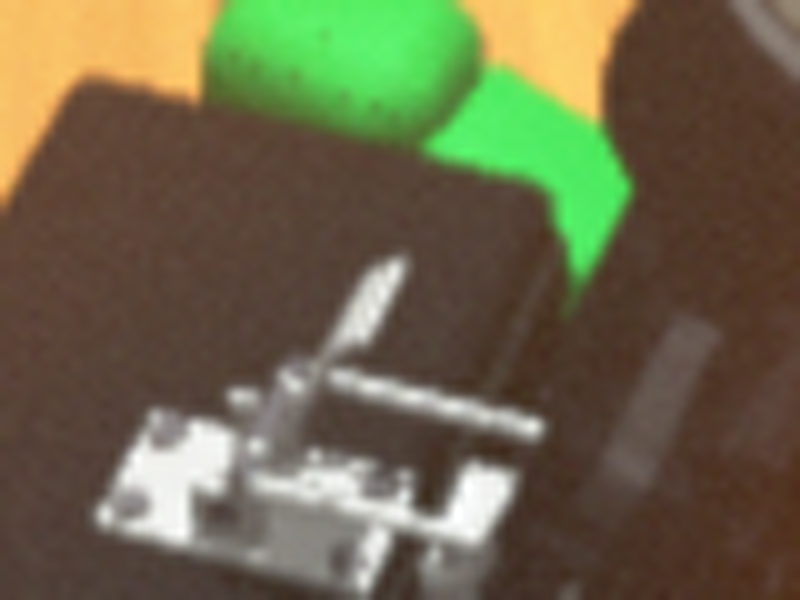

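```bash
cat >> h.py <<'E'
PV=np.array([-17.7,-2.5,174.])
def leverpt(q,L,h,y): return PV+np.array([-L*np.cos(q)+h*np.sin(q),y,L*np.sin(q)+h*np.cos(q)*1.0])
E
python3 - <<'E'
from h import *
o=(280,200)
f=lambda P:(proj('side',toW(P))-o+.5)*10-5
for q in(1.5,1.6,1.7,1.8,1.9,2.0,2.1,2.2):
    print(q,f(leverpt(q,62,5,12)),f(leverpt(q,62,5,-12)), 'pins',f(PV+[-14*np.cos(q-.04),16.5,14*np.sin(q-.04)]))
for x in(42,44,46,48): print('bar',x,f([x,14,184]),f([x,-19,184]))
E
```

```text
1.5 [255.99 216.74] [213.92 296.34] pins [257.99 366.96]
1.6 [285.04 225.15] [243.38 304.99] pins [264.27 368.25]
1.7 [313.87 235.73] [272.64 315.79] pins [270.57 370.02]
1.8 [342.15 248.34] [301.37 328.62] pins [276.83 372.24]
1.9 [369.56 262.84] [329.22 343.34] pins [282.98 374.9 ]
2.0 [395.78 279.08] [355.9  359.78] pins [288.96 377.95]
2.1 [420.53 296.86] [381.09 377.75] pins [294.71 381.38]
2.2 [443.52 315.97] [404.51 397.04] pins [300.16 385.15]
bar 42 [536.91 450.36] [486.31 562.57]
bar 44 [546.14 452.69] [495.72 565.  ]
bar 46 [555.37 455.02] [505.13 567.43]
bar 48 [564.62 457.35] [514.55 569.87]
```

Call:
step_arm([
  [[0, 5, -0.8], [0, 0, 0]],
  [[0, 3.8, -1.4], [0, 0, 0]],
  [[0, 0, 0], [0, 0, 0]],
])

```text
t: 5.3
tcp_pos: [581.7, -31.4, 168.8]
tcp_rot: [-1.071, -0.703, 1.003]
wrist_force: [-4.8, 2.9, 1.0]
grip_width: 40.3
```

```bash
python3 -c "
from h import *
look('7',sb=(280,200,360,260));st()"
```

```text
t 5.35 C [ 46.86  -2.38 169.09] tilt 20.18694945359736 F_C [-5.3   0.79  1.98] w 40.20289616325434
```

View pics/side7.png

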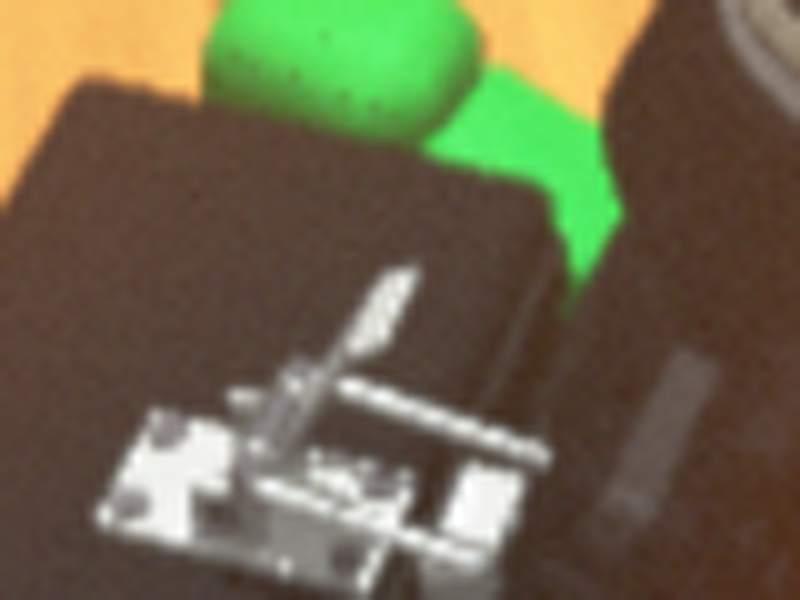

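Call:
step_arm([
  [[0, 3, -0.6], [0, 0, 0]],
  [[0, 0, 0], [0, 0, 0]],
])

```text
t: 5.55
tcp_pos: [581.6, -31.3, 166.3]
tcp_rot: [-1.072, -0.704, 1.002]
wrist_force: [-4.4, 2.4, 2.9]
grip_width: 40.2
```

Call:
step_arm([
  [[0, 2, -0.4], [0, 0, 0]],
  [[0, 0, 0], [0, 0, 0]],
])

```text
t: 5.75
tcp_pos: [582.2, -31.0, 164.4]
tcp_rot: [-1.073, -0.705, 1.0]
wrist_force: [-1.8, 3.5, 1.3]
grip_width: 40.0
```

```bash
python3 -c "
from h import *
look('8',sb=(280,200,360,260));st()"
```

```text
t 5.8 C [ 47.15  -1.85 164.44] tilt 20.033807433658723 F_C [-4.17  2.46  1.64] w 40.01060903575577
```

View pics/side8.png

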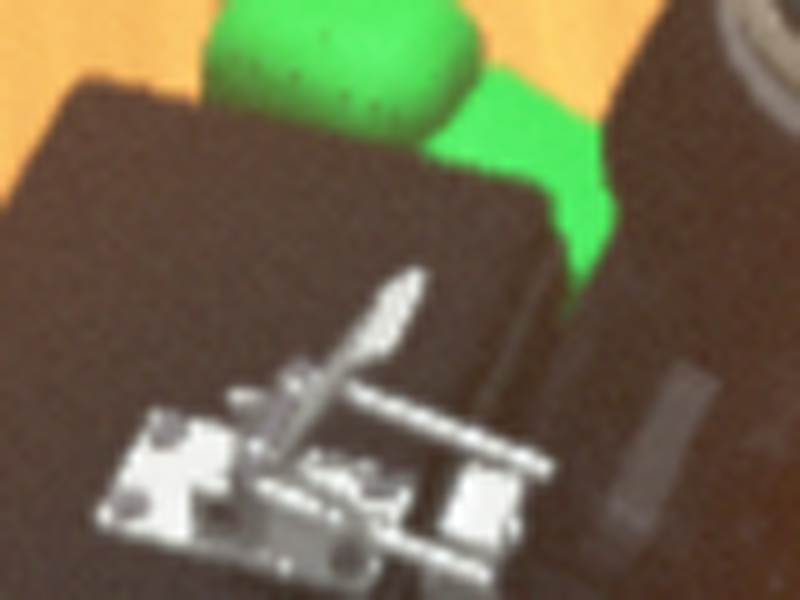

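Run:
```python
from h import *
o=(280,200)
f=lambda P:(proj('side',toW(P))-o+.5)*10-5
for z in(170,172,174,176,178): print(z,f([46.5,14,z]),f([46.5,-19,z]))
```

```text
170 [555.96 501.73] [506.22 614.03]
172 [556.2  495.19] [506.4  607.52]
174 [556.45 488.64] [506.58 600.99]
176 [556.69 482.07] [506.76 594.44]
178 [556.94 475.48] [506.94 587.87]
```

Call:
step_arm([
  [[0, 1.5, -0.2], [0, 0, 0]],
  [[0, 0, 0], [0, 0, 0]],
])

```text
t: 6.0
tcp_pos: [582.3, -31.8, 162.8]
tcp_rot: [-1.075, -0.706, 1.001]
wrist_force: [-1.2, 1.7, 1.2]
grip_width: 40.3
```

Call:
step_arm([
  [[0, 1, -0.2], [0, 0, 0]],
  [[0, 0, 0], [0, 0, 0]],
])

```text
t: 6.2
tcp_pos: [582.1, -31.7, 161.7]
tcp_rot: [-1.074, -0.705, 1.001]
wrist_force: [-0.1, 1.5, 1.4]
grip_width: 40.3
```

Call:
step_arm([
  [[0, 1.2, -0.4], [0, 0, 0]],
  [[0, 0, 0], [0, 0, 0]],
])

```text
t: 6.4
tcp_pos: [581.8, -31.5, 160.3]
tcp_rot: [-1.074, -0.705, 1.001]
wrist_force: [-0.3, 0.1, 0.6]
grip_width: 40.1
```

Call:
step_arm([
  [[0, 1.2, -0.4], [0, 0, 0]],
  [[0, 0, 0], [0, 0, 0]],
])

```text
t: 6.6
tcp_pos: [582.3, -31.2, 159.5]
tcp_rot: [-1.075, -0.705, 0.999]
wrist_force: [0.8, 1.6, 2.6]
grip_width: 40.2
```

```bash
python3 -c "
from h import *
look('9',('side','top'),sb=(280,200,360,260));st()"
```

```text
t 6.7 C [ 47.33  -1.98 159.49] tilt 19.936668159526853 F_C [0.23 1.42 3.57] w 39.94472107621514
```

View pics/side9.png

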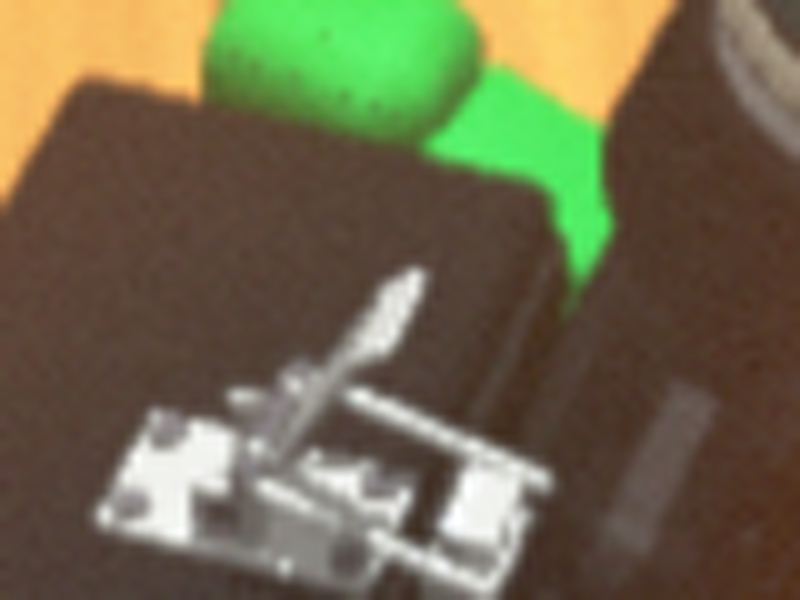

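View pics/top9.png

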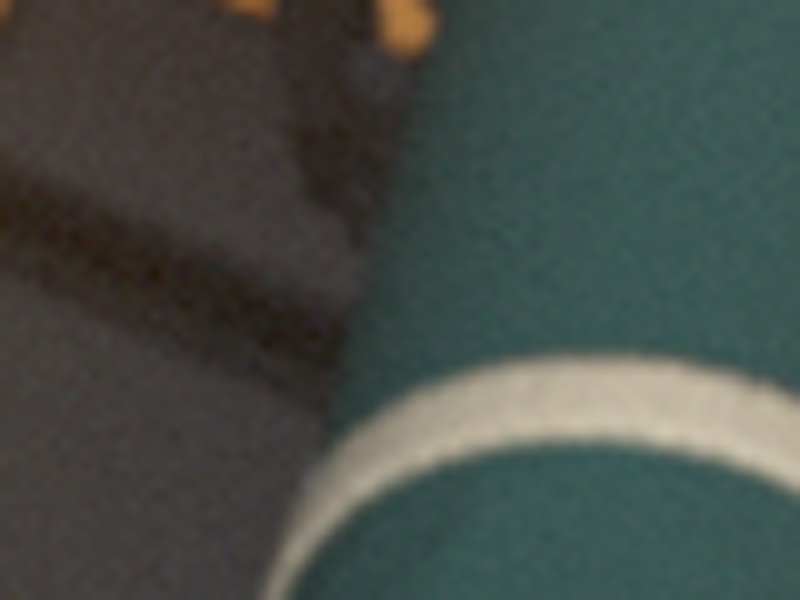

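Call:
step_arm([
  [[0, 1.2, 0], [0, 0, 0]],
  [[0, 0, 0], [0, 0, 0]],
])

```text
t: 6.9
tcp_pos: [582.3, -31.2, 159.3]
tcp_rot: [-1.075, -0.706, 0.999]
wrist_force: [2.2, 1.7, 8.4]
grip_width: 39.9
```

Call:
step_arm([
  [[0, 0.2, 1.9], [0, 0, 0]],
  [[0, 0.7, 1.9], [0, 0, 0]],
  [[0, 0, 0], [0, 0, 0]],
])

```text
t: 7.2
tcp_pos: [582.1, -31.1, 159.4]
tcp_rot: [-1.083, -0.712, 0.996]
wrist_force: [11.0, -1.4, 3.0]
grip_width: 40.5
```

Call:
step_arm([
  [[0, 0.7, 1.9], [0, 0, 0]],
  [[0, 0, 0], [0, 0, 0]],
])

```text
t: 7.4
tcp_pos: [581.1, -30.7, 159.5]
tcp_rot: [-1.085, -0.713, 0.995]
wrist_force: [12.3, -2.2, 1.9]
grip_width: 39.9
```

Call:
step_arm([
  [[0, 0.6, 1.9], [0, 0, 0]],
  [[0, 0, 0], [0, 0, 0]],
])

```text
t: 7.6
tcp_pos: [579.3, -29.9, 159.5]
tcp_rot: [-1.085, -0.713, 0.995]
wrist_force: [12.2, -1.6, 1.7]
grip_width: 40.1
```

```bash
python3 -c "
from h import *
look('10',('side',),sb=(280,200,360,260));st()"
```

```text
t 7.65 C [ 44.02  -1.98 159.58] tilt 19.237885134192386 F_C [12.84  4.08  1.72] w 39.9931880661831
```

View pics/side10.png

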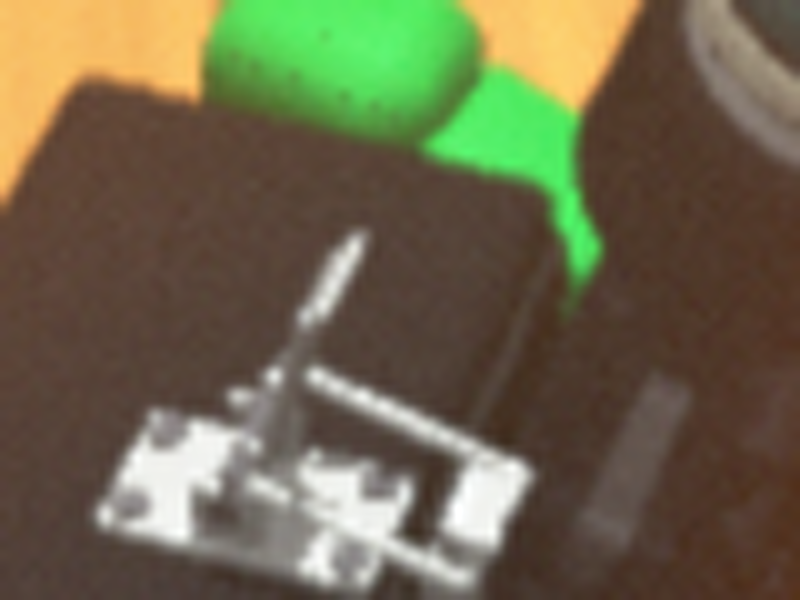

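Call:
step_arm([
  [[0, 0.7, 1.9], [0, 0, 0]],
  [[0, 0.7, 1.9], [0, 0, 0]],
  [[0, 0, 0], [0, 0, 0]],
])

```text
t: 7.95
tcp_pos: [575.9, -28.3, 159.8]
tcp_rot: [-1.085, -0.713, 0.995]
wrist_force: [13.3, -3.0, 1.8]
grip_width: 40.0
```

Call:
step_arm([
  [[0, 0.7, 1.9], [0, 0, 0]],
  [[0, 0, 0], [0, 0, 0]],
])

```text
t: 8.15
tcp_pos: [574.2, -27.5, 159.8]
tcp_rot: [-1.086, -0.714, 0.994]
wrist_force: [13.7, -2.4, 3.3]
grip_width: 39.9
```

```bash
python3 -c "
from h import *
look('11',('side',),sb=(280,200,360,260));st()"
```

```text
t 8.2 C [ 38.4   -1.97 159.83] tilt 19.18086504124804 F_C [13.39  2.55  3.57] w 39.897079371058794
```

View pics/side11.png

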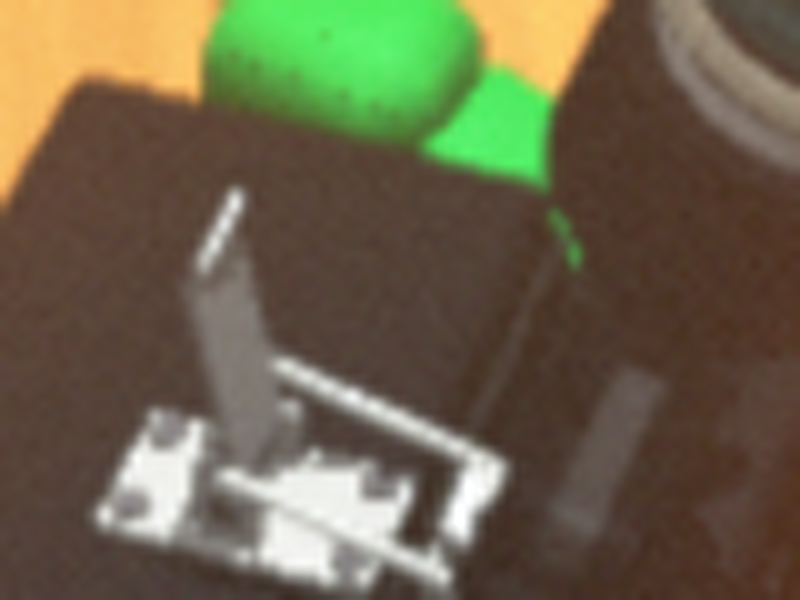

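```bash
python3 - <<'E'
from h import *
o=(280,200)
f=lambda P:(proj('side',toW(P))-o+.5)*10-5
for q in(1.4,1.5):
  px,pz=-17.7-14*np.cos(q-.04),174+14*np.sin(q-.04)
  print(q,'tip',f(leverpt(q,62,5,12)))
  for z in(172,183):
    x=px+np.sqrt(3600-(z-pz)**2)
    for y in(14,-19): print(z,y,'bar',x,f([x,y,z]),'mid',f([(x+px)/2,y,(z+pz)/2]),'pin',f([px,y,pz]))
print('lip',[f([35.5+a,-2.5+b,180]).round() for a in(-7,5) for b in(-10,10)])
E
python3 - <<'E'
import numpy as np,cv2
import sys; sys.path.insert(0,'.')
p=np.load('side11.npz')['p'][240:270,315:345,::-1]
p=np.clip(p.astype(float)*2.0,0,255).astype(np.uint8)
cv2.imwrite('pics/s11b.png',cv2.resize(p,None,fx=20,fy=20,interpolation=cv2.INTER_NEAREST))
E
```

```text
1.4 tip [227.05 210.56]
172 14 bar 37.28283894080507 [514.05 484.47] mid [382.78 425.24] pin [251.8  366.14]
172 -19 bar 37.28283894080507 [463.46 596.33] mid [329.45 535.71] pin [195.74 475.23]
183 14 bar 39.187068803816466 [523.84 450.41] mid [387.12 408.06] pin [251.8  366.14]
183 -19 bar 39.187068803816466 [473.04 562.47] mid [333.66 518.62] pin [195.74 475.23]
1.5 tip [255.99 216.74]
172 14 bar 38.60303521010415 [520.08 486.  ] mid [388.9  426.42] pin [257.99 366.96]
172 -19 bar 38.60303521010415 [469.6  597.93] mid [335.68 536.96] pin [202.04 476.11]
183 14 bar 40.55044329674199 [530.12 452.  ] mid [393.36 409.26] pin [257.99 366.96]
183 -19 bar 40.55044329674199 [479.43 564.12] mid [340.01 519.89] pin [202.04 476.11]
lip [array([433., 537.]), array([465., 470.]), array([489., 552.]), array([520., 484.])]
```

View pics/s11b.png

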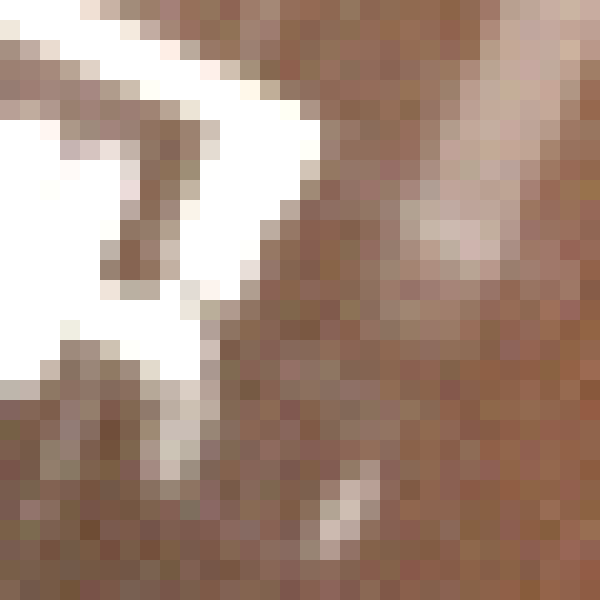

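Call:
step_arm([
  [[0, 0.6, 1.5], [0, 0, 0]],
  [[0, 0, 0], [0, 0, 0]],
])

```text
t: 8.4
tcp_pos: [573.0, -27.0, 159.9]
tcp_rot: [-1.086, -0.714, 0.994]
wrist_force: [13.6, -2.7, 3.4]
grip_width: 39.8
```

Call:
step_arm([
  [[0, 0.4, 1], [0, 0, 0]],
  [[0, 0, 0], [0, 0, 0]],
])

```text
t: 8.6
tcp_pos: [572.2, -26.6, 159.9]
tcp_rot: [-1.086, -0.714, 0.994]
wrist_force: [14.2, -3.1, 4.2]
grip_width: 40.3
```

Call:
step_arm([
  [[0, 0.4, 1], [0, 0, 0]],
  [[0, 0, 0], [0, 0, 0]],
])

```text
t: 8.8
tcp_pos: [571.5, -26.3, 160.0]
tcp_rot: [-1.087, -0.715, 0.994]
wrist_force: [13.6, -3.6, 4.0]
grip_width: 40.3
```

```bash
python3 -c "
from h import *
look('12',('side',),sb=(280,200,360,260));st()"
```

```text
t 8.85 C [ 35.4   -1.95 159.98] tilt 19.081276919275666 F_C [14.49  2.84  4.26] w 40.0210917316593
```

View pics/side12.png

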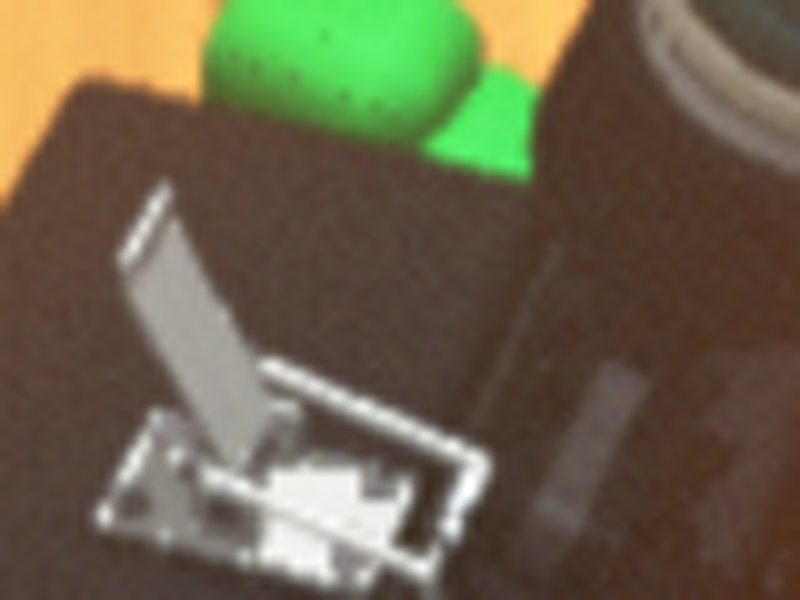

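Call:
step_arm([
  [[0, -0.5, -1], [0, 0, 0]],
  [[0, 0, 0], [0, 0, 0]],
  [[0, 0, 0], [0, 0, 0]],
  [[0, 0, 0], [0, 0, 0]],
], grip=1)

```text
t: 9.25
tcp_pos: [565.3, -24.3, 158.1]
tcp_rot: [-1.072, -0.703, 1.002]
wrist_force: [0.2, 0.9, -0.8]
grip_width: 85.6
```

```bash
python3 -c "
from h import *
look('13',('side',),sb=(280,200,360,260));st()"
```

```text
t 9.3 C [ 29.1   -2.59 158.15] tilt 20.095099233700637 F_C [ 0.18 -0.04 -0.42] w 85.17216670970919
```

View pics/side13.png

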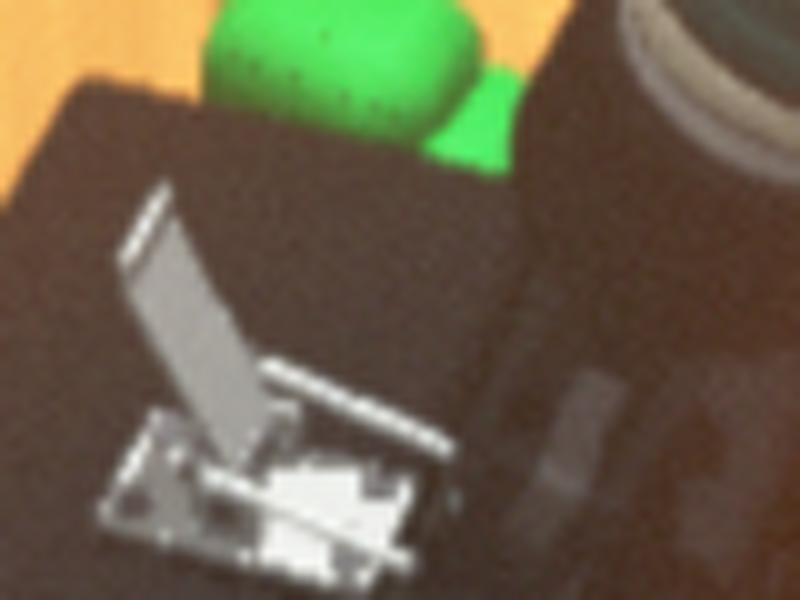

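Call:
step_arm([
  [[0, -25, -2], [0, 0, 0]],
  [[0, -35, -5], [0, 0, 0]],
  [[0, -40, -10], [0, 0, 0]],
  [[0, 0, -25], [0, 0, 0]],
  [[0, 0, 0], [0, 0, 0]],
], grip=1)

```text
t: 9.8
tcp_pos: [634.7, -55.7, 237.5]
tcp_rot: [-1.075, -0.704, 1.0]
wrist_force: [0.1, 0.2, -1.0]
grip_width: 85.0
```

```bash
python3 -c "
from h import *
look('14',('side','top'),sb=(280,200,360,260));st()"
```

```text
t 9.9 C [102.58  -2.32 237.06] tilt 20.166356203110933 F_C [ 0.57 -0.5  -0.72] w 85.12572791448989
```

View pics/side14.png

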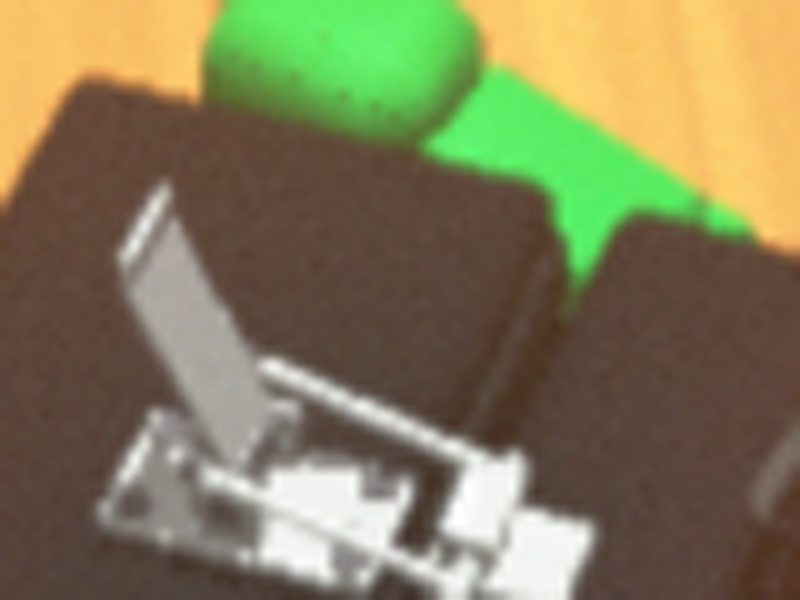

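Run:
```python
from h import *
p,M,s=here()
for r in steps(p,M,toW([-3,-2.5,232]),tool(-5),5):print(r)
```

```text
[[0.1, 8.2, 19.5], [-5.03, 0.1, 0.02]]
[[0.1, 6.5, 20.1], [-5.03, 0.1, 0.02]]
[[0.1, 4.7, 20.6], [-5.03, 0.1, 0.02]]
[[0.0, 2.9, 21.0], [-5.03, 0.1, 0.02]]
[[0.0, 1.0, 21.1], [-5.03, 0.1, 0.02]]
```

Call:
step_arm([
  [[0, 8.2, 19.5], [-5, 0, 0]],
  [[0, 6.5, 20], [-5, 0, 0]],
  [[0, 4.7, 20.5], [-5, 0, 0]],
  [[0, 2.9, 21], [-5, 0, 0]],
  [[0, 1, 21], [-5, 0, 0]],
], grip=0)

```text
t: 10.4
tcp_pos: [534.9, -10.9, 232.6]
tcp_rot: [-1.45, -0.952, 0.865]
wrist_force: [0.6, 0.6, 0.2]
grip_width: 12.0
```

Call:
step_arm([
  [[0, 0, 0], [0, 0, 0]],
  [[0, 0, 0], [0, 0, 0]],
])

```text
t: 10.6
tcp_pos: [535.8, -10.7, 233.2]
tcp_rot: [-1.447, -0.951, 0.867]
wrist_force: [0.4, 0.1, -0.2]
grip_width: -0.1
```

```bash
python3 -c "
from h import *
look('15',('side','top'),sb=(270,190,350,250));st()"
```

```text
t 10.7 C [ -1.3   -2.74 233.41] tilt -5.004897849407196 F_C [ 1.08 -0.1   0.85] w -0.027065666357049555
```

View pics/side15.png

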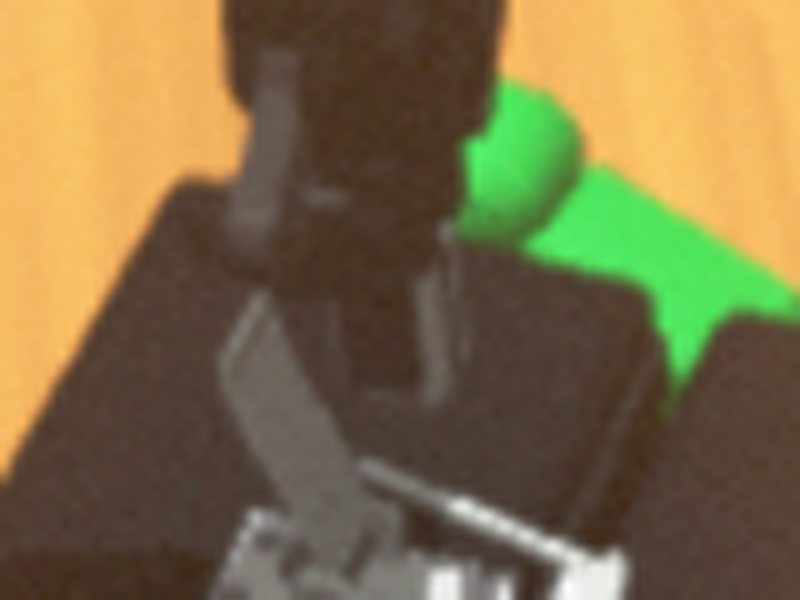

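Call:
step_arm([
  [[0, 5.3, 8.5], [0, 0, 0]],
  [[0, 4.3, 8.2], [0, 0, 0]],
  [[0, 0, 0], [0, 0, 0]],
])

```text
t: 11.0
tcp_pos: [521.0, -5.2, 220.4]
tcp_rot: [-1.448, -0.947, 0.868]
wrist_force: [-0.2, -0.2, 0.5]
grip_width: 0.1
```

Call:
step_arm([
  [[0, 0.4, 3.3], [0, 0, 0]],
  [[0, 1.3, 4.6], [0, 0, 0]],
  [[0, 0, 0], [0, 0, 0]],
])

```text
t: 11.3
tcp_pos: [515.5, -2.4, 219.6]
tcp_rot: [-1.45, -0.95, 0.866]
wrist_force: [1.1, -0.8, -0.0]
grip_width: 0.0
```

```bash
python3 -c "
from h import *
look('16',('side',),sb=(270,190,350,250));st()"
```

```text
t 11.35 C [-25.5   -3.06 219.69] tilt -4.982233958003948 F_C [0.34 0.09 0.42] w -0.30863899127793587
```

View pics/side16.png

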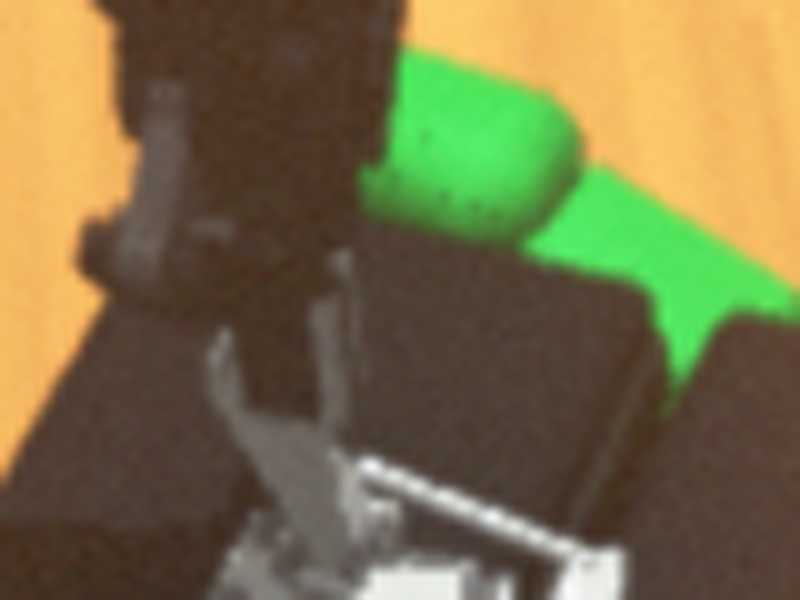

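Call:
step_arm([
  [[0, 1.3, 3.5], [0, 0, 0]],
  [[0, 2.1, 3.9], [0, 0, 0]],
  [[0, 0, 0], [0, 0, 0]],
])

```text
t: 11.65
tcp_pos: [509.8, 0.3, 216.4]
tcp_rot: [-1.451, -0.951, 0.864]
wrist_force: [2.0, -0.8, 4.4]
grip_width: 0.2
```

Call:
step_arm([
  [[0, 2.3, 4.1], [0, 0, 0]],
  [[0, 0, 0], [0, 0, 0]],
])

```text
t: 11.85
tcp_pos: [506.5, 1.9, 214.0]
tcp_rot: [-1.451, -0.952, 0.864]
wrist_force: [1.0, -0.6, 5.6]
grip_width: -0.0
```

```bash
python3 -c "
from h import *
look('17',('side',),sb=(270,190,350,250));st()"
```

```text
t 11.9 C [-35.41  -2.9  214.04] tilt -5.129155217042666 F_C [ 1.83 -1.33  5.8 ] w -0.38464245933228847
```

View pics/side17.png

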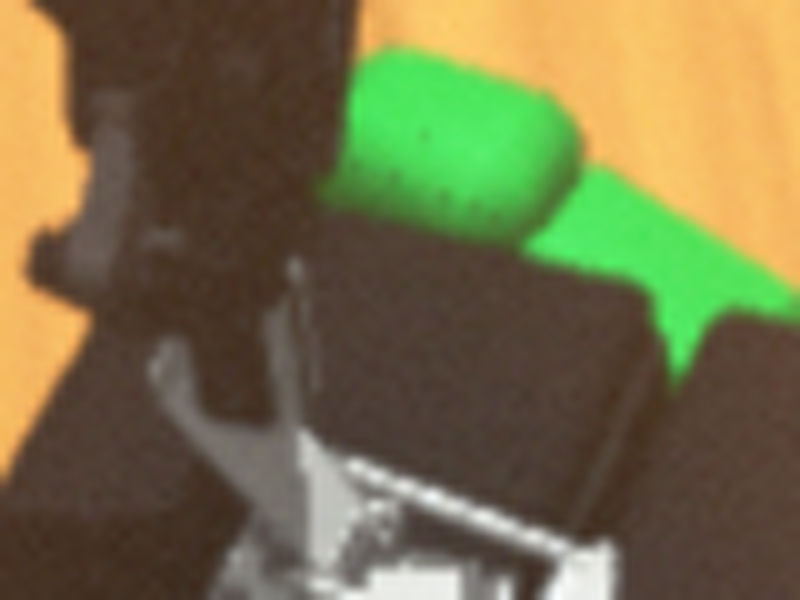

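Call:
step_arm([
  [[0, 3.3, 4.3], [0, 0, 0]],
  [[0, 0, 0], [0, 0, 0]],
])

```text
t: 12.1
tcp_pos: [502.9, 3.6, 210.5]
tcp_rot: [-1.451, -0.952, 0.863]
wrist_force: [0.8, -1.8, 7.2]
grip_width: 0.1
```

Call:
step_arm([
  [[0, 3.7, 3.8], [0, 0, 0]],
  [[0, 0, 0], [0, 0, 0]],
])

```text
t: 12.3
tcp_pos: [499.6, 5.1, 206.4]
tcp_rot: [-1.451, -0.952, 0.864]
wrist_force: [0.7, -1.2, 6.5]
grip_width: 0.6
```

Call:
step_arm([
  [[0, 3.8, 3.2], [0, 0, 0]],
  [[0, 0, 0], [0, 0, 0]],
])

```text
t: 12.5
tcp_pos: [496.8, 6.5, 202.3]
tcp_rot: [-1.45, -0.952, 0.864]
wrist_force: [0.8, -1.3, 6.9]
grip_width: -0.2
```

```bash
python3 -c "
from h import *
look('18',('side',),sb=(270,190,350,250));st()"
```

```text
t 12.55 C [-46.16  -2.69 202.25] tilt -5.077385051288761 F_C [ 0.6  -0.85  7.81] w 0.14907065493170668
```

View pics/side18.png

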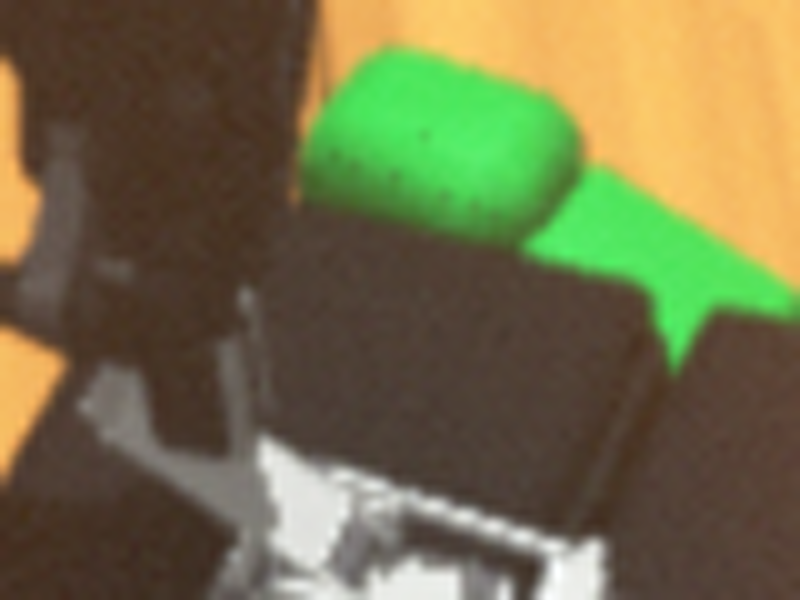

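Call:
step_arm([
  [[0, 3.8, 2.8], [0, 0, 0]],
  [[0, 0, 0], [0, 0, 0]],
])

```text
t: 12.75
tcp_pos: [494.3, 7.6, 198.0]
tcp_rot: [-1.45, -0.951, 0.864]
wrist_force: [0.1, 0.1, 6.3]
grip_width: 0.5
```

Call:
step_arm([
  [[0, 4, 2.4], [0, 0, 0]],
  [[0, 0, 0], [0, 0, 0]],
])

```text
t: 12.95
tcp_pos: [492.1, 8.6, 193.5]
tcp_rot: [-1.449, -0.951, 0.865]
wrist_force: [-0.3, 0.4, 5.5]
grip_width: -0.1
```

Call:
step_arm([
  [[0, 4, 1.9], [0, 0, 0]],
  [[0, 0, 0], [0, 0, 0]],
])

```text
t: 13.15
tcp_pos: [490.4, 9.3, 189.1]
tcp_rot: [-1.449, -0.95, 0.865]
wrist_force: [0.3, 0.2, 4.0]
grip_width: -0.1
```

```bash
python3 -c "
from h import *
look('19',('side',),sb=(270,190,350,250));st()"
```

```text
t 13.2 C [-53.06  -2.76 189.08] tilt -4.972504171055101 F_C [0.59 0.96 3.22] w 0.38249701549647763
```

View pics/side19.png

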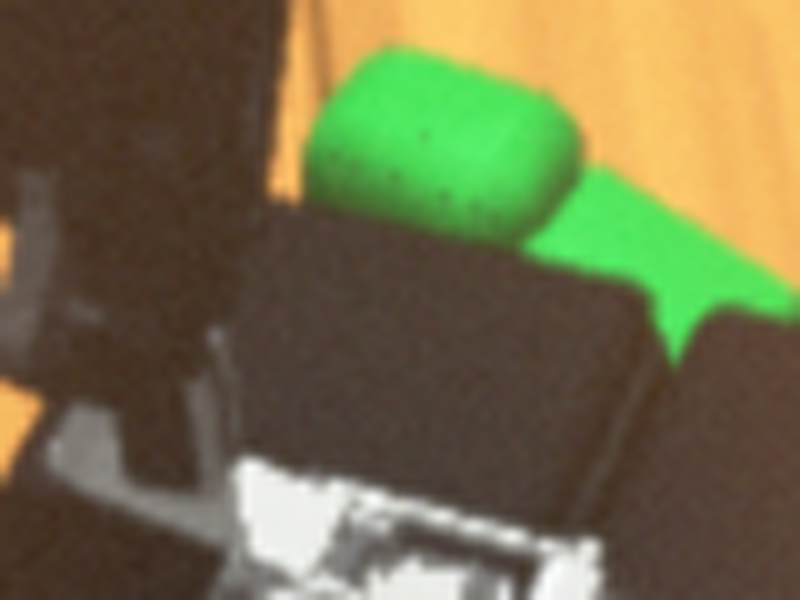

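Call:
step_arm([
  [[0, 2.5, 0.8], [0, 0, 0]],
  [[0, 0, 0], [0, 0, 0]],
])

```text
t: 13.4
tcp_pos: [489.7, 9.5, 186.3]
tcp_rot: [-1.448, -0.95, 0.866]
wrist_force: [-1.0, 1.5, 3.4]
grip_width: 0.2
```

Call:
step_arm([
  [[0, 2, 0.4], [0, 0, 0]],
  [[0, 0, 0], [0, 0, 0]],
])

```text
t: 13.6
tcp_pos: [489.3, 9.6, 184.0]
tcp_rot: [-1.448, -0.949, 0.866]
wrist_force: [-1.3, 1.9, 3.3]
grip_width: 0.1
```

Call:
step_arm([
  [[0, 1.5, 0.3], [0, 0, 0]],
  [[0, 0, 0], [0, 0, 0]],
])

```text
t: 13.8
tcp_pos: [489.2, 9.6, 182.4]
tcp_rot: [-1.448, -0.949, 0.867]
wrist_force: [-1.2, 2.2, 2.8]
grip_width: 0.1
```

Call:
step_arm([
  [[0, 1.5, 0.3], [0, 0, 0]],
  [[0, 0, 0], [0, 0, 0]],
])

```text
t: 14.0
tcp_pos: [489.2, 9.3, 180.8]
tcp_rot: [-1.449, -0.949, 0.866]
wrist_force: [-0.7, 2.0, 2.2]
grip_width: 0.1
```

Call:
step_arm([
  [[0, 1, 0.1], [0, 0, 0]],
  [[0, 0, 0], [0, 0, 0]],
])

```text
t: 14.2
tcp_pos: [489.3, 9.1, 179.9]
tcp_rot: [-1.449, -0.949, 0.866]
wrist_force: [-0.3, 1.3, 2.4]
grip_width: 0.0
```

Call:
step_arm([
  [[0, 1, 0], [0, 0, 0]],
  [[0, 0, 0], [0, 0, 0]],
])

```text
t: 14.4
tcp_pos: [489.4, 9.1, 178.9]
tcp_rot: [-1.449, -0.949, 0.866]
wrist_force: [-0.9, 1.7, 1.3]
grip_width: -0.2
```

Call:
step_arm([
  [[0, 1, 0], [0, 0, 0]],
  [[0, 0, 0], [0, 0, 0]],
])

```text
t: 14.6
tcp_pos: [489.5, 9.0, 178.1]
tcp_rot: [-1.449, -0.949, 0.866]
wrist_force: [-2.5, 1.7, 3.5]
grip_width: 0.2
```

Call:
step_arm([
  [[0, 1, 0], [0, 0, 0]],
  [[0, 0, 0], [0, 0, 0]],
])

```text
t: 14.8
tcp_pos: [489.6, 9.1, 177.9]
tcp_rot: [-1.449, -0.949, 0.866]
wrist_force: [-5.4, 2.1, 10.9]
grip_width: 0.0
```

```bash
python3 -c "
from h import *
look('20',('side','top'),sb=(270,190,350,250));st()"
```

```text
t 14.9 C [-53.88  -3.26 177.86] tilt -4.937341079851145 F_C [-5.83 -1.79 11.67] w -0.04337311439872014
```

View pics/side20.png

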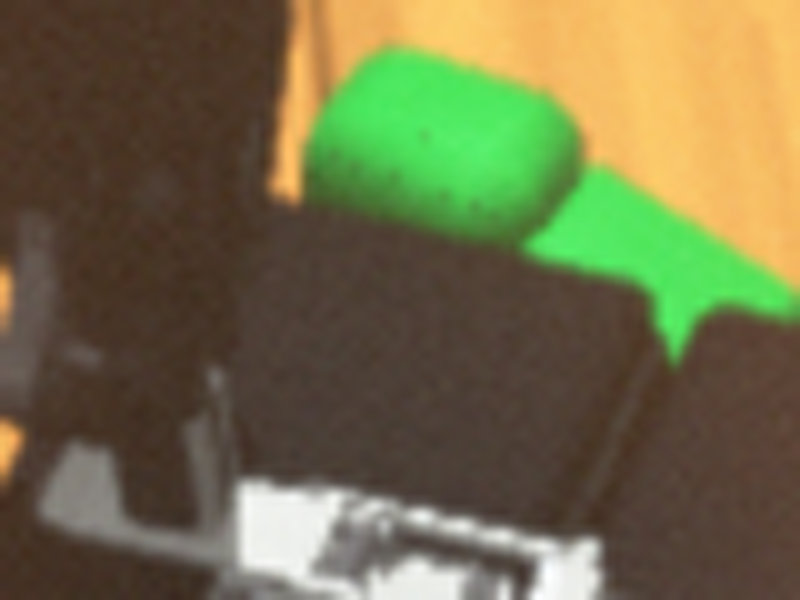

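Call:
step_arm([
  [[0, 0.5, 0], [0, 0, 0]],
  [[0, 0, 0], [0, 0, 0]],
])

```text
t: 15.1
tcp_pos: [489.6, 9.2, 177.8]
tcp_rot: [-1.448, -0.949, 0.866]
wrist_force: [-7.2, 1.6, 16.0]
grip_width: 0.2
```

Call:
step_arm([
  [[0, -10, 0], [0, 0, 0]],
  [[0, -30, 0], [0, 0, 0]],
  [[0, -45, 0], [0, 0, 0]],
  [[0, -45, 0], [0, 0, 0]],
  [[0, 0, 0], [0, 0, 0]],
])

```text
t: 15.6
tcp_pos: [482.7, 13.2, 312.2]
tcp_rot: [-1.454, -0.959, 0.856]
wrist_force: [0.4, 0.1, 0.8]
grip_width: 0.2
```

Call:
step_arm([
  [[40, 0, 0], [0, 0, 0]],
  [[45, 0, 0], [0, 0, 0]],
  [[45, 0, 0], [0, 0, 0]],
  [[45, 0, 0], [0, 0, 0]],
  [[40, 0, 0], [0, 0, 0]],
])

```text
t: 16.1
tcp_pos: [566.5, 211.9, 306.1]
tcp_rot: [-1.45, -0.95, 0.866]
wrist_force: [0.3, 0.0, 0.8]
grip_width: -0.2
```

```bash
python3 -c "
from h import *
look('21',('side','top'),sb=(240,190,400,310),tb=(260,165,420,285),k=5);st()"
```

```text
t 16.2 C [-68.82 217.07 305.06] tilt -4.930677290184312 F_C [-0.19  0.03  0.32] w 0.10117748706253198
```

View pics/side21.png

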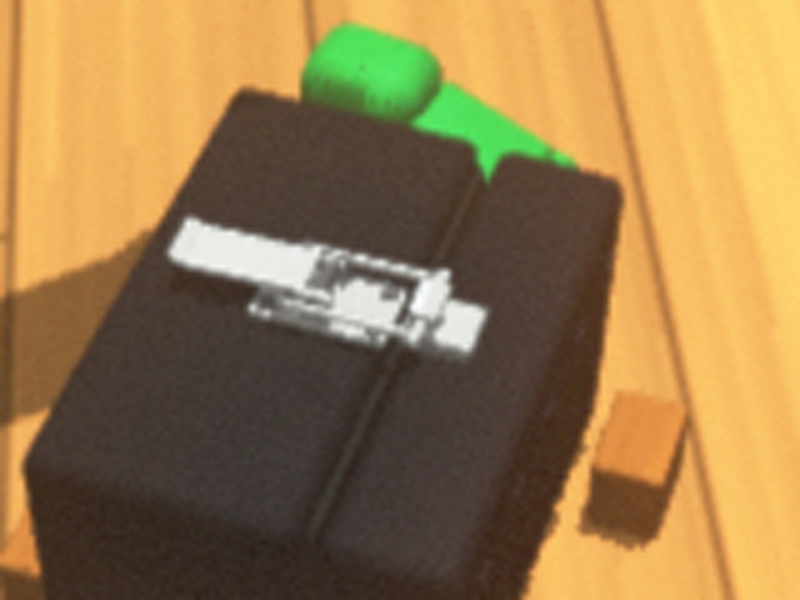

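View pics/top21.png

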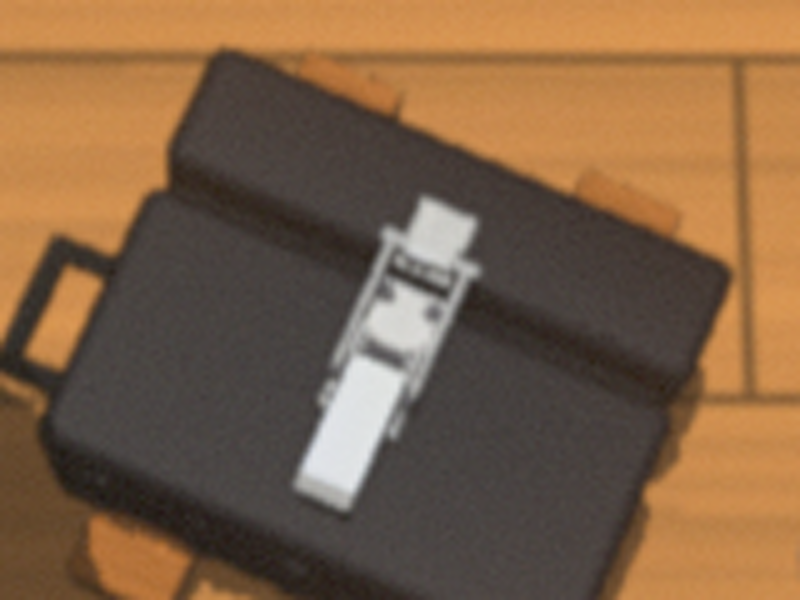

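Run:
```python
from h import *
for n in('top','side'):
    z=np.load(n+'21.npz');d=z['d'];p=z['p'].astype(int);v,u=np.mgrid[0:480,0:640];P=toC(unproj(n,u,v,d))
    s=(abs(P[...,1]+2.5)<10)&(P[...,2]>150)&(P[...,2]<210)&(p.max(2)>120)
    Q=P[s]
    for a in range(-90,60,8):
        q=Q[(Q[:,0]>=a)&(Q[:,0]<a+8)]
        if len(q)>3:print(n,a,len(q),np.median(q[:,2]).round(1))
    a,b=np.load(n+'0.npz')['p'].astype(int),p
    print(n,'changed px outside',[(abs(a-b).max(2)[y0:y1,x0:x1]>60).sum() for x0,y0,x1,y1 in ([(200,185,262,252),(410,250,465,345)] if n=='top' else [(295,190,355,225),(205,335,300,405)])])
```

```text
top -90 14 178.8
top -82 37 177.2
top -74 39 177.0
top -66 38 177.5
top -58 38 178.1
top -50 40 178.3
top -42 38 178.3
top -34 40 178.3
top -26 22 177.5
top -18 24 166.1
top -10 36 164.0
top -2 36 163.9
top 6 28 162.8
top 14 22 169.7
top 22 39 179.2
top 30 23 176.6
top 38 35 167.5
top 46 19 165.1
top changed px outside [np.int64(1944), np.int64(0)]
side -90 5 179.6
side -82 31 178.9
side -74 28 178.4
side -66 27 178.6
side -58 25 179.5
side -50 29 178.9
side -42 31 179.5
side -34 31 179.8
side -26 20 179.2
side -18 20 165.6
side -10 20 164.6
side -2 18 164.6
side 6 20 165.4
side 14 5 165.0
side 22 33 180.8
side 30 39 173.6
side 38 27 169.6
side 46 18 168.4
side changed px outside [np.int64(28), np.int64(3)]
```

```bash
python3 -c "
from h import *
print(bot.get_state()['t']);print(bot.sign_off())"
```

```text
16.2
the job is handed in; nothing more can be done
None
```

The draw latch is closed and the job was handed in at 16.2 s of the 54 s allowed. I pinched the loop's bar, carried it over the keeper's lip onto the foot and drew it back under the lip behind the post. I then let go and pressed the lever home with the closed fingertips.

**Force:** The push took at most about 8 N and faded after the lever went over centre. It then rose sharply at the firm stop, where I pushed up to about 17.5 N against the 25 N limit.

**Last checks:**
- **Lever:** after I backed off it stayed down. Its upper face measured 177–180 mm along its length in both cameras, against 179 mm nominal, so it lies flat.
- **Loop and lid:** the bar sits under the keeper's lip and the lid is visibly drawn in. I did not measure the lid angle.
- **Gripper:** clear of the latch and touching nothing.
- **Spool and can:** unchanged in both cameras.
- **Shoe last:** the side camera shows it essentially unmoved. The top camera flagged many changed pixels there, probably because the parked arm hung over it (TCP at 305 mm), so that view could not confirm it.

**Odd reading:** with the bar pinched, the gripper read 40 mm instead of the bar's 44 mm. I did not find out why, but the loop followed correctly.

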